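# Tighten the grinder's lock nut with the ratchet wrench

## Robot

A 6-joint arm with a two-finger parallel gripper is mounted at the origin on the work surface. World frame = base frame: x ahead of the robot, y to its left, z up, the work surface at z = 0. Lengths are in m, angles in rad, forces in N, time in s.
With the tool pointing down it reaches from about 0.35 to 0.95 m from the base axis. Payload 17.4 kg.
Tool frame: the origin (TCP) lies on the centre line of the jaws, within the pads' length; the fingertips stand 17 mm ahead of it and the grasp point (between the pads) lies 2 mm behind it; z points along the fingers, y is the line along which they close (so a half turn about z gives the same grasp; the last joint's range is limited). The gripper opens to 93 mm and grips with 3 to 60 N. Pads are 15 mm wide; open, the fingers measure 128 mm over their backs; the gripper's body (75 mm by 188 mm) begins 65 mm behind the grasp point.
Start: joints at [1.286, 0.116, 1.442, -0, 1.584, -0.038], TCP at [0.165, 0.655, 0.236] pointing down, gripper open.
Joint ranges: [-2.83, 2.83], [-0.83, 2.19], [0.07, 2.5], [-1.14, 4.28], [0.01, 3], [-2.97, 2.97]. Speed limits (rad/s): [1.89, 1.89, 2.22, 3.14, 3.14, 3.14].

## Interface

Orientations are given as a unit quaternion [w, x, y, z].
In Python, from cell import bot gives the robot as it stands.
- The arm moves only by the tool carry_out, never from a script. Its argument "series" is a list of rows, each an object with "slide": the shift along the tool's x, y, z in cm, a list of three; "turn": the turn about the tool's z in degrees. In form: [{"slide": [dx, dy, dz], "turn": turn}, ...]. A call has 1 to 20 rows; each row is the pose to reach, as a shift and turn from the pose commanded when the call began, along the tool's axes at that moment; what a row does not reach only later rows make up. A row lasts 1/8 s, in which the tool goes at most 62.5 mm and 10.7 degrees, less where a joint would pass 70% of its speed; a pose out of reach is approached as far as the arm can. A call with a gripper value outside its range is refused whole. "gripper" is the closure, from 0 (fully open) to 1 (shut), set as the call begins (left out, the last holds). The fingers move at their own pace and stop on an object; the grip force is fixed at half the most. Time passes only in rows, so rows that repeat a pose let the fingers close. It gives the time, the measured TCP pose, the force, the opening and the grip force at its end, in the units of the state.
- bot.observe(): the state, without advancing time (a new reading comes with each control period).
- bot.get_image(name): name is "scene" or "side" or "wrist"; returns the picture (400x640x3 uint8, red, green, blue); there is no depth.
- bot.camera_params(name): a dict with "K" (3x3 intrinsics, pixels), "pose" (4x4, takes a point from camera to world coordinates). Camera axes: x right, y up, looking along -z (the intrinsics and any distortion apply to the point x, -y, -z); pixel columns grow to the right and rows downward; lengths in m; the calibration is good to about 2 mm. The wrist camera is an equidistant fisheye: a pixel r from the principal point sees the ray r / f radians off the axis. A picture is of the moment at which its call begins: read the wrist's pose just before it. camera_params takes no time and is no camera call; for the wrist camera it gives the pose at the moment of the call.
- bot.sign_off(): hands the job in; it is judged then, once.
The state is a dict: "time": time; "joints": joint angles; "joint_velocities": joint speeds; "effort": joint torques, N m; "tool_pos": TCP position; "ee_rot": TCP orientation; "force": force on the tool from outside, world axes, zero at the start; "ft_torque": the same for the moment, N m; "gripper_width": finger opening in m; "grip_force": force on a finger pad.
Only numpy, scipy, OpenCV 4.12 (cv2) and the standard library are available. Lean on these libraries where they do the work, as an engineer would, in place of code of your own. Each camera call takes 0.05 s, during which the arm holds its last target. There are 200 camera calls.

## Task

Pick up the blue-handled ratchet wrench, fit its ring over the ribbed lock nut on top of the coffee grinder and swing it back and forth in the slot of the dark steel guard, clockwise strokes driving and return strokes slipping, until the nut comes up firmly against its stop (red lines meeting). Do not lift the wrench off between strokes, turn the nut only with the wrench and do not heave on it once it is tight; then lay the wrench flat on the cork mat again and let go, leaving the cups, jug, jar and brush alone.

Things in the scene. Friction and masses are not known exactly. Their poses are not given: they have to be found in the camera images.
- grinder: Hand coffee grinder, fixed to the sill by its lever-locked base (steel plate 130 x 120 x 12 mm; its red lock lever stays shut). Aluminium body 72 mm across, flat top (shoulder) 100 mm above the sill; the lock nut stands on the shoulder inside a slotted dark steel guard. Origin: centre of the underside, on the nut's axis; z up.
- guard_slot (a point): Middle of the slot in the dark steel guard wall round the nut, at shoulder height, 34 mm from the axis on the grinder's -x side. Wall: inner radius 32, outer 36, 22 mm high, open only over 110 degrees, so a fitted wrench's handle sticks out here and swings 42 degrees either side before touching the wall. A red line marks the guard at the opposite (+x) side. Axes as the grinder.
- nut: Steel lock nut on the grinder's axis with 12 upright brass ribs, 30 degrees apart: 38 mm across the ribs (4 mm thick, round-topped, 16 mm high, gaps 4.9 mm); core 29 mm across, 18 mm high. Origin: on the axis at shoulder height (100 mm over the sill). Axes turn with it. A red line on its top points to the guard's red line when tight.
- nut_turn (a joint): Angle of the lock nut, rad; grows as it turns clockwise seen from above (tightening). It starts between 0 and 0.6; hard stop at 2.70 = tight. Friction of 0.16 N m holds it where it is left; turning it takes some 2 to 8 N on the grip, the more the stiffer the wrench is held. Tight: press on at the stop till the push has risen to 10 to 13 N on the grip. Over about 17 N it is overtightened: come to the stop slowly.
- wrench: Ratchet wrench, loose, about 0.27 kg, lying flat on the mat. Steel ring head 42 mm inside, 54 mm outside, 14 mm high. Origin: centre of the ring at its underside, which rests on the shoulder when fitted. Handle along the wrench's -x: steel neck 14 mm wide and high, then a blue grip 16 mm wide (y), 26 mm high, 57 to 167 mm from the origin.
- pawl_tip (a point): Tip of the brass spring pawl in the ring, handle side, 15 mm from the ring's centre. Handle swung clockwise (yaw decreasing): it drives the nut; swung back: it clicks over the ribs with 0.05 N m drag, a click each 30 degrees. Up to 30 degrees are lost before it bites. If it lands on a rib in fitting, the ring stays 10 mm high: turn a few degrees, pressing lightly, till it drops.
- wrench_grip (a point): Place to grasp the wrench: on its blue grip, 105 mm from the ring's centre, 20 mm above the wrench's underside (the grip's top is at 26 mm). Axes as the wrench: the grip runs along x, is 16 mm wide along y.
- mat: Cork mat 280 (x) x 180 (y) x 5 mm fixed on the sill, where the wrench lies and must be laid back. Origin: centre of its underside; its top is 5 mm above the sill.
- cups: Two white porcelain cups nested in one another, 78 mm across, 81 mm high in all; origin: centre of the underside. Leave alone.
- jug: Copper-toned aluminium jug, 84 mm across plus a handle reaching 70 mm from the axis at its +y, 90 mm high; origin: centre of the underside. Leave alone.
- jar: Latched glass jar of coffee, 80 mm across, 110 mm high; origin: centre of the underside. Leave alone.
- brush: Grey silicone brush lying flat, 160 mm long along its x (100 mm handle to -x, head to +x), 36 mm wide, 18 mm high; origin on the underside where handle and head join. Leave alone.
Not all that is in view belongs to the job. What is shaped like the grinder but purple is not meant.

How it is judged:
On the way, in this order (a step that is already met when the one before it is completed fails the run):
1. the wrench's ring is fitted over the nut, down on the shoulder (horizontal distance between wrench and nut below 0.006 m and z of wrench in the frame of nut below 0.005 m), for 0.2 s.
2. with the wrench still fitted, the nut is driven to its stop and nipped up firmly (all of step 1 and value of joint nut_turn above 2.6 rad and contact force between wrench and nut above 22 N), for 0.02 s.
At the end, for the whole second after the job is handed in: The nut is within 0.12 rad of its stop (nut_turn above 2.58); the wrench lies flat (tilt under 0.08 rad) and still on the cork mat, the centre of its ring and the middle of its grip both over the mat (value of joint nut_turn above 2.58 rad and x of wrench in the frame of mat between -0.14 and 0.14 m and y of wrench in the frame of mat between -0.09 and 0.09 m and x of wrench_grip in the frame of mat between -0.14 and 0.14 m and y of wrench_grip in the frame of mat between -0.09 and 0.09 m and z of wrench in the frame of mat below 0.01 m and angle between wrench's own z axis and vertical below 0.08 rad and linear speed of wrench below 0.02 m/s); the robot touches nothing.
It fails at once if the wrench is taken off the nut before it is tight (value of joint nut_turn between 0.85 and 2.55 rad and (horizontal distance between wrench and nut above 0.02 m or z of wrench in the frame of nut above 0.02 m)).
It fails at once if the nut is turned with the gripper (contact force between any of the fingers, the arm and nut above 2 N).
It fails at once if a cup, the jug, the jar or the brush is moved (distance of any of cups, jug, jar, brush from where it was at the start of the episode above 0.03 m).
It fails at once if the nut is overtightened (contact force between wrench and nut above 130 N).
It also fails if it takes over 72 s, if anything falls off the work surface, if the arm or the gripper's body presses on something with over 40 N, if the wrist force passes 120 N, or if a joint passes its speed limit or range.

## Working session

There is one attempt and no reset: what is moved stays moved. The work goes in short steps, Python scripts to look and compute and a tool call to move; the robot and the scene stay as the last step left them, time stands still between calls to the robot, and variables do not carry over. Pictures are saved under pics/ and viewed, at most 10 in all, crops included, and the job is handed in when it is done.

Besides the shell and the picture viewer there is one more tool, called after "Emit:" as name([rows], argument=value, ...), one row to a line, values as JSON. carry_out: Moves the arm, as the interface text tells. Its arguments: {"type":"object","properties":{"series":{"type":"array","items":{"type":"object","properties":{"slide":{"type":"array","items":{"type":"number"}},"turn":{"type":"number"}}}},"gripper":{"type":"number"}},"required":["series"]}

```bash
mkdir -p pics; cat > h.py <<'E'
import numpy as np, cv2
from cell import bot
def save(n,f):
    p=bot.camera_params(n); im=bot.get_image(n); cv2.imwrite(f,im[:,:,::-1]); return im,p
def ray(p,u,v,fish=False):
    K=np.array(p['K']);T=np.array(p['pose'])
    a=np.array([(u-K[0,2])/K[0,0],(v-K[1,2])/K[1,1]])
    if fish:
        r=np.hypot(*a); s=np.sin(r)/max(r,1e-9); d=np.array([a[0]*s,-a[1]*s,-np.cos(r)])
    else: d=np.array([a[0],-a[1],-1])
    return T[:3,3],T[:3,:3]@d
def at(p,u,v,z,fish=False):
    o,d=ray(p,u,v,fish); return o+d*(z-o[2])/d[2]
def proj(p,X,fish=False):
    K=np.array(p['K']);T=np.array(p['pose'])
    c=T[:3,:3].T@(np.array(X)-T[:3,3]); q=np.array([c[0],-c[1]]);z=-c[2]
    if fish:
        r=np.hypot(*q); q=q/max(r,1e-9)*np.arctan2(r,z)
    else: q=q/z
    return K[0,0]*q[0]+K[0,2],K[1,1]*q[1]+K[1,2]
E
python3 - <<'E'
from h import *
ims=[]
import pickle
P={}
for n in ['scene','side','wrist']:
    im,p=save(n,f'pics/{n}0.png');P[n]=p;print(n,np.round(p['K'],1).tolist(),np.round(p['pose'],3).tolist())
pickle.dump(P,open('P0.pkl','wb'))
s=bot.observe();print(s)
E
```

```text
scene [[369.9, 0.0, 325.1], [0.0, 369.9, 195.2], [0.0, 0.0, 1.0]] [[-0.401, -0.723, 0.562, 0.927], [0.916, -0.313, 0.252, 0.186], [-0.006, 0.616, 0.788, 0.672], [0.0, 0.0, 0.0, 1.0]]
side [[461.2, 0.0, 319.5], [0.0, 461.2, 197.2], [0.0, 0.0, 1.0]] [[0.949, 0.231, -0.217, 0.263], [-0.316, 0.712, -0.626, -0.722], [0.01, 0.663, 0.749, 0.975], [0.0, 0.0, 0.0, 1.0]]
wrist [[309.7, 0.0, 318.6], [0.0, 309.7, 205.1], [0.0, 0.0, 1.0]] [[0.244, -0.934, -0.261, 0.091], [0.97, 0.235, 0.066, 0.674], [-0.0, -0.269, 0.963, 0.383], [0.0, 0.0, 0.0, 1.0]]
{'time': 0.15, 'joints': array([ 1.28618831e+00,  1.16382817e-01,  1.44208773e+00,  1.08031684e-05,
        1.58397495e+00, -3.78079112e-02]), 'joint_velocities': array([-0.0005249 , -0.00059987, -0.00193457, -0.00086347, -0.00030827,
        0.00142085]), 'effort': array([ 9.41663370e-05, -7.21769428e+01, -6.22944403e+01,  7.78631167e-02,
        2.27076706e-02, -8.23796813e-05]), 'tool_pos': array([0.16487986, 0.65442444, 0.23508498]), 'ee_rot': array([-7.37765365e-05,  1.23087032e-01,  9.92395788e-01, -4.20027104e-04]), 'force': array([ 0.24791667, -0.90313591,  0.16903855]), 'ft_torque': array([-0.02287604,  0.00640305,  0.04842316]), 'grip_force': 0.0, 'gripper_width': 0.0931979341562431}
```

View pics/scene0.png

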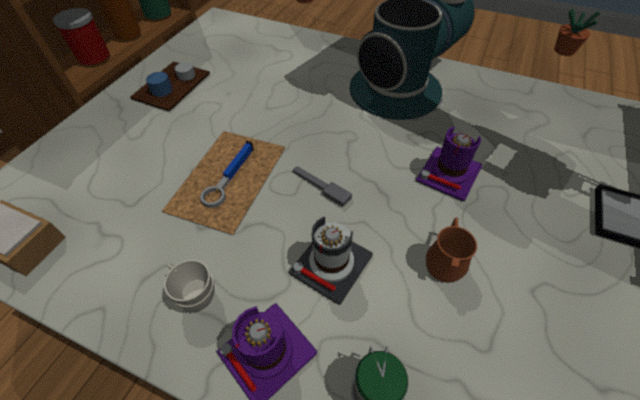

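View pics/side0.png

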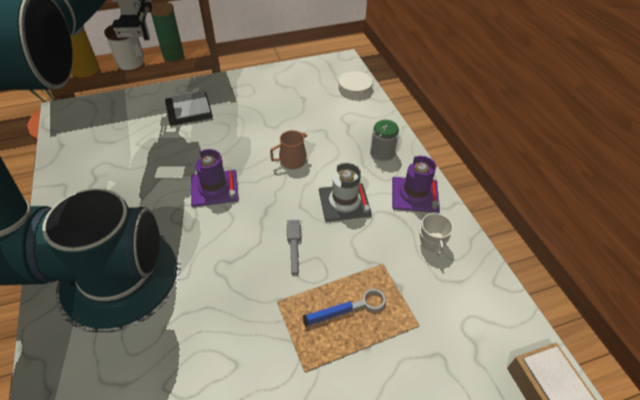

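View pics/wrist0.png

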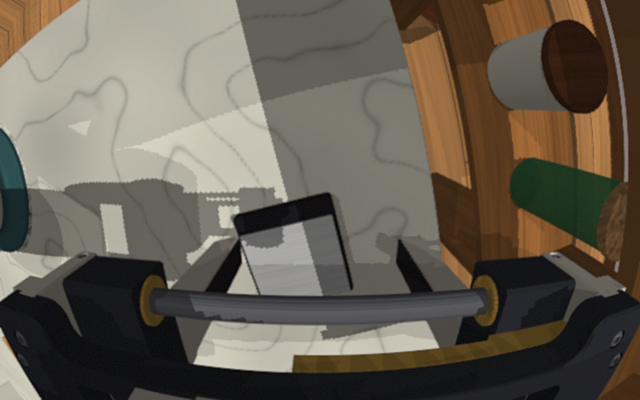

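The scene picture shows three grinder shapes: a dark/aluminium one at (332,245), and purple ones at (458,152) and (258,340). I choose the aluminium one, which is at (346,185) in the side view. The only wrench lies on the mat, ring at (212,193), grip at (240,158); the brush at (322,186) is the other elongated object. Next is one close crop to check the choice.

```bash
python3 - <<'E'
import cv2,numpy as np
a=cv2.imread('pics/scene0.png');b=cv2.imread('pics/side0.png')
def c(i,x,y):
    o=cv2.resize(i[y:y+75,x:x+100],(400,300),interpolation=cv2.INTER_CUBIC)
    for k in range(0,100,10):
        cv2.line(o,(k*4,0),(k*4,4 if k%50 else 12),(0,255,255),1)
        if k<75: cv2.line(o,(0,k*4),(4 if k%50 else 12,k*4),(0,255,255),1)
    return o
cv2.imwrite('pics/crop1.png',np.vstack([np.hstack([c(a,180,137),c(a,285,215)]),np.hstack([c(b,295,270),c(b,300,150)])]))
E
```

```text
(no output)
```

View pics/crop1.png

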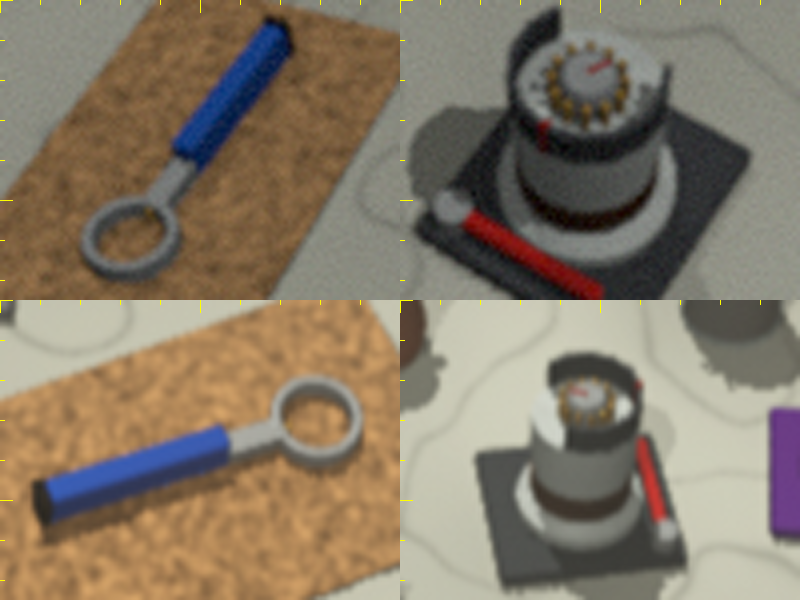

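The crop confirms it: grey aluminium grinder with dark guard, nut top at scene (332.5,233) and side (346.3,174.3), guard red line at scene (321,248). The wrench ring is at scene (212.7,196) and side (374.2,300.5).

```bash
python3 - <<'E'
from h import *
import pickle
P=pickle.load(open('P0.pkl','rb'));A,B=P['scene'],P['side']
def both(n,a,b,z):
    x=at(A,*a,z);y=at(B,*b,z)
    o1,d1=ray(A,*a);o2,d2=ray(B,*b)
    t=np.linalg.lstsq(np.c_[d1,-d2],o2-o1,rcond=None)[0]
    print(n,x.round(4),y.round(4),'tri',((o1+d1*t[0]+o2+d2*t[1])/2).round(4))
both('ring',(212.7,196),(374.2,300.5),.019)
both('nut',(332.5,233),(346.3,174.3),.118)
print('redguard',at(A,320.8,248.2,.112))
print('red nut tip',at(A,285+52.7,215+14.7,.118), at(B,300+142.5/4+.0,150+91/4+.0,.118))
# plate corners
print('plate scene',[at(A,285+x/4,215+y/4,.012).round(3) for x,y in [(350,155),(15,230)]])
print('plate side',[at(B,300+x/4,150+y/4,.012).round(3) for x,y in [(77,155),(287,265),(103,285)]])
for n,p in (('scene',A),('side',B)):
    im=cv2.imread(f'pics/{n}0.png').astype(int)
    m=((im[:,:,0]-im[:,:,2]>50)&(im[:,:,0]-im[:,:,1]>35)).astype(np.uint8)
    k,l,s,c=cv2.connectedComponentsWithStats(m)
    for i in range(1,k):
        if s[i,4]>100: print(n,'blue',c[i].round(1),s[i].tolist(),at(p,*c[i],.023).round(4))
# mat corners
im=cv2.imread('pics/side0.png')
print('mat side',[at(B,*q,.005).round(3) for q in [(278,300),(384,264),(419,325),(303,367)]])
E
```

```text
ring [ 0.5632 -0.2538  0.019 ] [ 0.5592 -0.2638  0.019 ] tri [ 0.5603 -0.2595  0.0117]
nut [0.6039 0.0543 0.118 ] [0.6025 0.0491 0.118 ] tri [0.6031 0.0529 0.1148]
redguard [0.63691251 0.04634271 0.112     ]
red nut tip [0.59393339 0.06003895 0.118     ] [0.57798998 0.062907   0.118     ]
plate scene [array([0.555, 0.122, 0.012]), array([ 0.659, -0.014,  0.012])]
plate side [array([0.551, 0.114, 0.012]), array([ 0.654, -0.025,  0.012]), array([ 0.531, -0.003,  0.012])]
scene blue [237.7 160.2] [224, 143, 28, 36, 336] [ 0.4495 -0.2583  0.023 ]
side blue [328.5 311. ] [307, 302, 45, 19, 289] [ 0.4491 -0.258   0.023 ]
mat side [array([ 0.349, -0.186,  0.005]), array([ 0.626, -0.171,  0.005]), array([ 0.636, -0.346,  0.005]), array([ 0.359, -0.355,  0.005])]
```

Measurements agree: wrench yaw ≈ 0, ring (0.561,-0.258); nut (0.603,0.052), height checks at ≈0.118; grinder yaw ≈ -10°. I'll move to hover over the grip.

Emit:
carry_out([
  {"slide": [-38.8,-37.2,0],"turn": -5},
  {"slide": [-38.8,-37.2,0],"turn": -5},
  {"slide": [-38.8,-37.2,0],"turn": -5},
  {"slide": [-38.8,-37.2,0],"turn": -5},
  {"slide": [-38.8,-37.2,0],"turn": -5},
  {"slide": [-38.8,-37.2,0],"turn": -5},
  {"slide": [-38.8,-37.2,0],"turn": -5},
  {"slide": [-38.8,-37.2,0],"turn": -5},
  {"slide": [-38.8,-37.2,0],"turn": -5},
  {"slide": [-51,-81.3,5],"turn": -14.1},
  {"slide": [-51,-81.3,5],"turn": -14.1},
  {"slide": [-51,-81.3,5],"turn": -14.1},
  {"slide": [-51,-81.3,5],"turn": -14.1},
  {"slide": [-51,-81.3,5],"turn": -14.1},
  {"slide": [-51,-81.3,5],"turn": -14.1},
  {"slide": [-51,-81.3,5],"turn": -14.1},
  {"slide": [-51,-81.3,5],"turn": -14.1},
  {"slide": [-51,-81.3,5],"turn": -14.1},
  {"slide": [-51,-81.3,5],"turn": -14.1},
  {"slide": [-51,-81.3,5],"turn": -14.1},
], gripper=0)

```text
time: 2.65
tool_pos: [0.461, -0.2575, 0.186]
ee_rot: [0.0, -0.0, 1.0, -0.0]
force: [0.2, 0.3, 0.8]
gripper_width: 0.093
grip_force: 0.0
```

```bash
python3 - <<'E'
from h import *
im,p=save('wrist','pics/w1.png');s=bot.observe()
print(s['time'],s['tool_pos'],s['ee_rot'],s['joints'].round(2))
for X in [(0.561,-.258,.019),(0.449,-.258,.031),(.603,.052,.118)]: print(proj(p,X,True))
m=im.astype(int); m=((m[:,:,2]-m[:,:,0]>50)&(m[:,:,2]-m[:,:,1]>35)).astype(np.uint8)
k,l,st,c=cv2.connectedComponentsWithStats(m)
for i in range(1,k):
    if st[i,4]>100: print('blue',c[i].round(1),st[i].tolist(),at(p,*c[i],.027,True).round(4))
E
```

```text
2.7 [ 0.46104402 -0.25751624  0.18593306] [ 2.23672906e-04 -2.80705034e-04  9.99999931e-01 -9.39707613e-05] [-0.56 -0.19  1.82  0.    1.51 -2.13]
(np.float64(317.32394103948684), np.float64(278.1850127734836))
(np.float64(317.20249300936615), np.float64(184.95387201276026))
(np.float64(571.471116250816), np.float64(329.50683618894357))
blue [316.  181.2] [308, 131, 17, 103, 1507] [ 0.446  -0.2592  0.027 ]
```

View pics/w1.png

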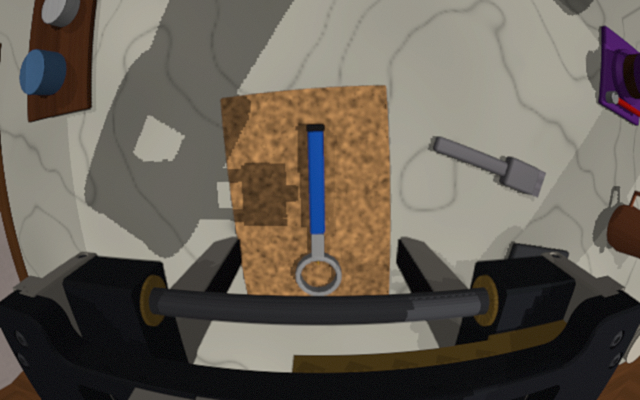

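The wrist view shows the wrench straight under the tool, ring at (319,272), blue grip from (316,127) to (318,233).

```bash
python3 - <<'E'
from h import *
p=bot.camera_params('wrist')
print('ring',at(p,319,271.5,.016,True),'front',at(p,318,234,.031,True),'back',at(p,316,124,.031,True),at(p,316,131,.031,True))
E
```

```text
ring [ 0.5538003 -0.2561348  0.016    ] front [ 0.50140752 -0.25726407  0.031     ] back [ 0.38838755 -0.25923327  0.031     ] [ 0.39524834 -0.25923443  0.031     ]
```

Emit:
carry_out([
  {"slide": [0,0,4],"turn": -1},
  {"slide": [0,0,8],"turn": -1},
  {"slide": [0,0,12],"turn": -1},
  {"slide": [0,0,14],"turn": -1},
  {"slide": [0,0,15],"turn": -1},
  {"slide": [0,0,15.8],"turn": -1},
  {"slide": [0,0,15.8],"turn": -1},
])

```text
time: 3.58
tool_pos: [0.4611, -0.2585, 0.028]
ee_rot: [0.0, -0.008, 1.0, -0.0]
force: [0.3, -0.2, -1.0]
gripper_width: 0.0927
grip_force: 0.0
```

Emit:
carry_out([
  {"slide": [0,0,0]},
  {"slide": [0,0,0]},
  {"slide": [0,0,0]},
  {"slide": [0,0,0]},
  {"slide": [0,0,0]},
  {"slide": [0,0,0]},
  {"slide": [0,0,0]},
  {"slide": [0,0,0]},
], gripper=1)

```text
invalid input
```

Emit:
carry_out([
  {"slide": [0,0,0],"turn": 0},
  {"slide": [0,0,0],"turn": 0},
  {"slide": [0,0,0],"turn": 0},
  {"slide": [0,0,0],"turn": 0},
  {"slide": [0,0,0],"turn": 0},
  {"slide": [0,0,0],"turn": 0},
  {"slide": [0,0,0],"turn": 0},
  {"slide": [0,0,0],"turn": 0},
], gripper=1)

```text
time: 4.58
tool_pos: [0.4609, -0.2584, 0.0277]
ee_rot: [0.0, -0.008, 1.0, -0.0]
force: [-0.1, -0.7, -0.9]
gripper_width: 0.0178
grip_force: 0.4
```

Emit:
carry_out([
  {"slide": [0,0,0],"turn": 0},
  {"slide": [0,0,0],"turn": 0},
  {"slide": [0,0,0],"turn": 0},
  {"slide": [0,0,-1],"turn": 0},
  {"slide": [0,0,-3],"turn": 0},
  {"slide": [0,0,-7],"turn": 0},
  {"slide": [0,0,-12],"turn": 0},
  {"slide": [0,0,-17.2],"turn": 0},
  {"slide": [0,0,-17.2],"turn": 0},
])

```text
time: 5.7
tool_pos: [0.462, -0.2591, 0.2055]
ee_rot: [0.003, -0.008, 1.0, -0.002]
force: [-0.4, -0.5, -3.1]
gripper_width: 0.0162
grip_force: 30.0
```

```bash
python3 - <<'E'
from h import *
im,p=save('wrist','pics/w2.png');s=bot.observe();print(s['tool_pos'],s['force'],s['ft_torque'],s['gripper_width'],s['grip_force'])
b,q=save('scene','pics/s2.png');c,r=save('side','pics/d2.png')
a=cv2.resize(im[150:350,200:440],(480,400))
b2=cv2.resize(b[100:240,150:310],(320,280));c2=cv2.resize(c[200:340,270:430],(320,280))
o=np.zeros((560,800,3),np.uint8);o[:400,:480]=a;o[:280,480:]=b2;o[280:,480:]=c2
cv2.imwrite('pics/m2.png',o[:,:,::-1])
E
```

```text
[ 0.46127927 -0.25868446  0.2024592 ] [-1.17908331  0.85005491 -3.29270761] [0.02267744 0.13527576 0.00323529] 0.015761541663561786 29.99023586511612
```

View pics/m2.png

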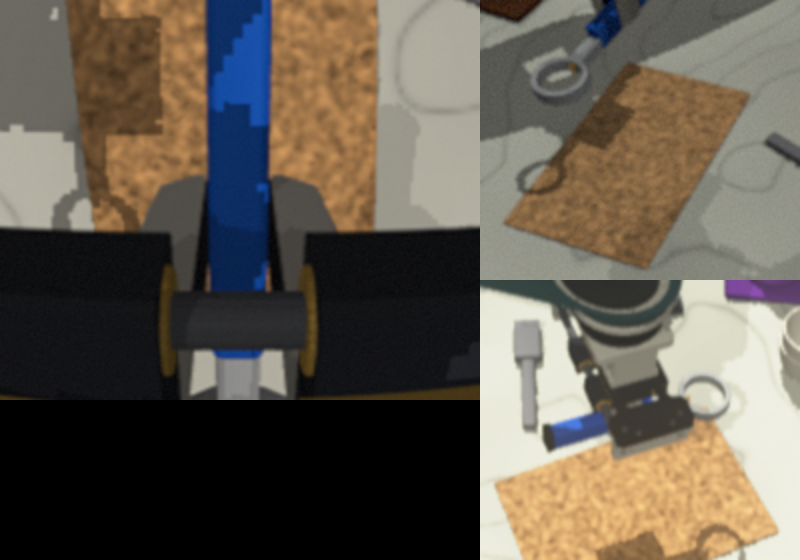

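```bash
cat >> h.py <<'E'
def tri(A,a,B,b):
    o1,d1=ray(A,*a);o2,d2=ray(B,*b)
    t=np.linalg.lstsq(np.c_[d1,-d2],o2-o1,rcond=None)[0]
    x,y=o1+d1*t[0],o2+d2*t[1]; return ((x+y)/2).round(4),(x-y).round(4)
def ellipse(im,u,v,h=24):
    # dark/grey hole vs ring: fit ellipse to ring mask by low saturation is scene-specific; returns contours
    pass
E
python3 - <<'E'
from h import *
A=bot.camera_params('scene');B=bot.camera_params('side')
print(tri(A,(190,139),B,(382.5,258.5)))
print(proj(A,(.557,-.257,.187)),proj(B,(.557,-.257,.187)))
print(proj(A,(.557,-.257,.177)),proj(B,(.557,-.257,.177)))
print('nut',tri(A,(332.5,233),B,(346.3,174.3)))
E
```

```text
(array([ 0.5597, -0.26  ,  0.1867]), array([-0.0023,  0.0017,  0.0001]))
(np.float64(191.39024097867463), np.float64(138.68734742433017)) (np.float64(380.0349864890673), np.float64(257.373562568554))
(np.float64(192.9074703123096), np.float64(142.52588939595861)) (np.float64(379.51030615156833), np.float64(260.1092636179086))
nut (array([0.6031, 0.0529, 0.1148]), array([-0.0016,  0.0014,  0.0006]))
```

The wrench hangs level (triangulated ring z 0.187 vs about 0.19 expected), with the ring about 97 mm ahead of the TCP. I'll carry it over the nut.

Emit:
carry_out([
  {"slide": [-0.5,3,0],"turn": 0},
  {"slide": [-1,7,0],"turn": 2},
  {"slide": [-2,12,0],"turn": 4},
  {"slide": [-3,17,0],"turn": 6},
  {"slide": [-4,22,0],"turn": 8},
  {"slide": [-5,27,0],"turn": 10},
  {"slide": [-5,30.5,0],"turn": 10.9},
  {"slide": [-5,32,0],"turn": 10.9},
  {"slide": [-5,32.8,0],"turn": 10.9},
  {"slide": [-5,32.8,2],"turn": 10.9},
  {"slide": [-5,32.8,3.5],"turn": 10.9},
  {"slide": [-5,32.8,4],"turn": 10.9},
  {"slide": [-5,32.8,4],"turn": 10.9},
])

```text
time: 7.48
tool_pos: [0.5052, 0.07, 0.1592]
ee_rot: [-0.0, 0.087, 0.996, -0.0]
force: [0.1, 0.4, -1.1]
gripper_width: 0.0157
grip_force: 30.0
```

```bash
cat > look.py <<'E'
from h import *
import sys
t=sys.argv[1]
s=bot.observe();print(s['time'],s['tool_pos'].round(4),s['ee_rot'].round(4),s['force'].round(2),s['ft_torque'].round(3),s['joints'].round(2))
b,q=save('scene',f'pics/s{t}.png');c,r=save('side',f'pics/d{t}.png')
x0,y0=282,205;x1,y1=302,140
o=np.hstack([cv2.resize(i[y:y+75,x:x+80],(400,375),interpolation=cv2.INTER_CUBIC) for i,x,y in ((b,x0,y0),(c,x1,y1))])
for k in range(0,800,50): cv2.line(o,(k,0),(k,6),(255,255,0),1)
for k in range(0,375,50): cv2.line(o,(0,k),(6,k),(255,255,0),1)
cv2.imwrite(f'pics/m{t}.png',o[:,:,::-1])
E
python3 look.py 3
```

```text
7.475 [0.5052 0.07   0.1592] [-4.000e-04  8.690e-02  9.962e-01 -1.000e-04] [ 0.14  0.35 -1.13] [-0.031  0.089 -0.013] [ 0.09 -0.22  1.89 -0.    1.47 -1.31]
```

View pics/m3.png

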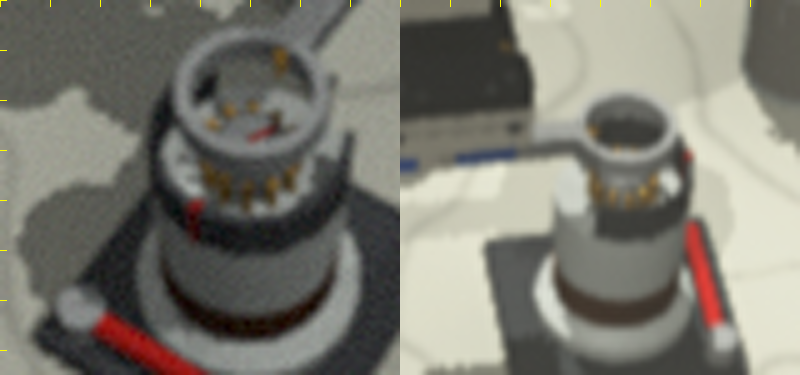

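```bash
python3 - <<'E'
from h import *
from scipy.optimize import least_squares
A=bot.camera_params('scene');B=bot.camera_params('side')
th=np.linspace(0,2*np.pi,181)
def ext(p,c,r):
    q=np.array([proj(p,(c[0]+r*np.cos(t),c[1]+r*np.sin(t),c[2])) for t in th])
    return q[:,0].min(),q[:,0].max(),q[:,1].min(),q[:,1].max()
def ring(c):
    a=ext(A,c,.027);b=ext(B,c,.027);return np.array([a[0],a[1],a[2],b[0],b[1],b[2]])
m=np.array([282+172/5,282+333/5,205+27/5,302+182/5,302+278/5,140+93/5])
f=least_squares(lambda c:ring(c)-m,[.603,.053,.15]);print('ringtop',f.x.round(4),f.fun.round(2))
# nut/guard on first images: guard outer top circle r36 z.122: known extents; scene left/right of guard, side right
c=np.array([.603,.053,.122]);print('guard pred',np.round(ext(A,c,.036),1),np.round(ext(B,c,.036),1))
c[2]=.118;print('core pred',np.round(ext(A,c,.0145),1),np.round(ext(B,c,.0145),1))
c[2]=.10;print('shoulder pred',np.round(ext(A,c,.036),1),np.round(ext(B,c,.036),1))
a=cv2.imread('pics/scene0.png');b=cv2.imread('pics/side0.png')
o=np.hstack([cv2.resize(i[y:y+50,x:x+50],(400,400),interpolation=cv2.INTER_CUBIC) for i,x,y in ((a,308,212),(b,322,152))])
for k in range(0,800,40): cv2.line(o,(k,0),(k,6),(0,255,255),1)
for k in range(0,400,40): cv2.line(o,(0,k),(6,k),(0,255,255),1)
cv2.imwrite('pics/n0.png',o)
E
```

```text
ringtop [0.6048 0.0534 0.1472] [-0.34 -0.72  0.68 -1.78  0.14 -0.93]
guard pred [311.5 352.6 214.3 249.1] [332.2 359.9 162.5 182.2]
core pred [323.8 340.3 225.5 239.4] [340.4 351.5 169.3 177.2]
shoulder pred [312.  352.  221.1 255.5] [331.9 359.3 168.4 188.1]
```

View pics/n0.png

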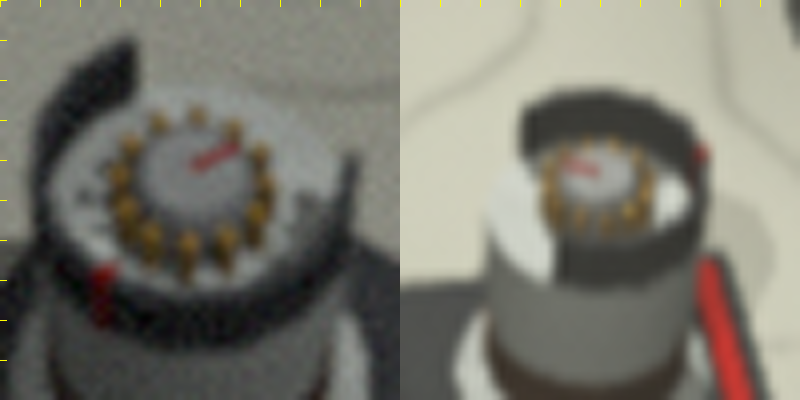

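Ring fit (0.6048,0.0534) matches the nut, re-estimated at about (0.605,0.0535) from guard and core edges. I'll descend carefully.

Emit:
carry_out([
  {"slide": [0,0,0.8],"turn": 0},
  {"slide": [0,0,1.5],"turn": 0},
  {"slide": [0,0,2.0],"turn": 0},
  {"slide": [0,0,2.2],"turn": 0},
  {"slide": [0,0,2.4],"turn": 0},
  {"slide": [0,0,2.4],"turn": 0},
])

```text
time: 8.32
tool_pos: [0.5055, 0.0704, 0.1359]
ee_rot: [0.0, 0.087, 0.996, 0.0]
force: [-0.1, -0.4, -1.2]
gripper_width: 0.0158
grip_force: 30.0
```

```bash
python3 look.py 4
```

```text
8.325 [0.5055 0.0704 0.1359] [3.000e-04 8.660e-02 9.962e-01 1.000e-04] [-0.11 -0.35 -1.22] [ 0.015 -0.058  0.02 ] [ 0.09 -0.2   1.91  0.    1.43 -1.31]
```

Emit:
carry_out([
  {"slide": [0,0,0.3],"turn": 0},
  {"slide": [0,0,0.6],"turn": 0},
  {"slide": [0,0,0.8],"turn": 0},
  {"slide": [0,0,1.0],"turn": 0},
  {"slide": [0,0,1.0],"turn": 0},
])

```text
time: 9.05
tool_pos: [0.5054, 0.0703, 0.1255]
ee_rot: [0.0, 0.087, 0.996, -0.0]
force: [0.4, 0.7, 1.9]
gripper_width: 0.0154
grip_force: 30.0
```

```bash
python3 look.py 5
```

```text
9.05 [0.5054 0.0703 0.1255] [ 1.000e-04  8.660e-02  9.962e-01 -1.000e-04] [0.43 0.72 1.85] [-0.047 -0.27   0.027] [ 0.09 -0.2   1.93 -0.    1.41 -1.31]
```

View pics/m5.png

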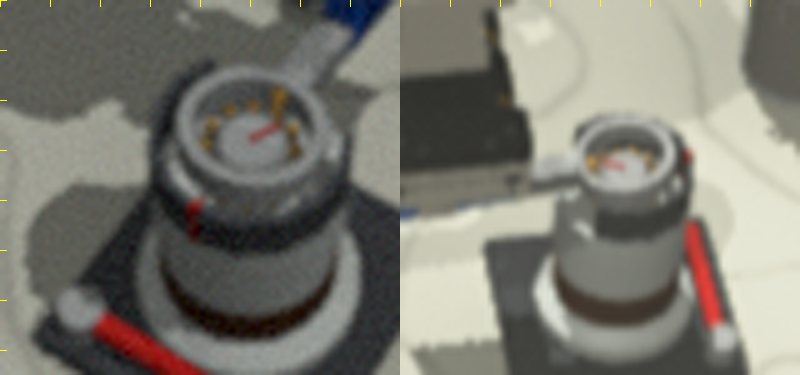

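```bash
cat > rf.py <<'E'
from h import *
from scipy.optimize import least_squares
A=bot.camera_params('scene');B=bot.camera_params('side')
th=np.linspace(0,2*np.pi,181)
def ext(p,c,r):
    q=np.array([proj(p,(c[0]+r*np.cos(t),c[1]+r*np.sin(t),c[2])) for t in th])
    return q[:,0].min(),q[:,0].max(),q[:,1].min(),q[:,1].max()
def fit(sl,sr,st,dl,dr,dt):
    m=np.array([282+sl/5,282+sr/5,205+st/5,302+dl/5,302+dr/5,140+dt/5])
    g=lambda c:np.r_[ext(A,c,.027)[:3],ext(B,c,.027)[:3]]
    f=least_squares(lambda c:g(c)-m,[.603,.053,.15]);print('ringtop',f.x.round(4),f.fun.round(2))
E
python3 - <<'E'
from rf import *
fit(174,330,65,177,275,113)
for ph in (-5,-10,-15,-20,-25,-30,-35):
    p=np.radians(ph);print(ph,round(9.9*(np.cos(p)-1),2),round(9.9*np.sin(p),2))
E
```

```text
ringtop [0.6062 0.0548 0.1282] [-0.05 -0.11  0.12 -0.75  0.49 -0.14]
-5 -0.04 -0.86
-10 -0.15 -1.72
-15 -0.34 -2.56
-20 -0.6 -3.39
-25 -0.93 -4.18
-30 -1.33 -4.95
-35 -1.79 -5.68
```

The ring has landed with the pawl on a rib (ring about 10 mm high, light upward force). I'll turn counter-clockwise a few degrees with light pressing.

Emit:
carry_out([
  {"slide": [0,-0.35,0.05],"turn": -2},
  {"slide": [-0.02,-0.69,0.1],"turn": -4},
  {"slide": [-0.05,-1.03,0.1],"turn": -6},
  {"slide": [-0.1,-1.38,0.1],"turn": -8},
  {"slide": [-0.15,-1.72,0.1],"turn": -10},
  {"slide": [-0.15,-1.72,0.1],"turn": -10},
])

```text
time: 9.9
tool_pos: [0.5036, 0.0529, 0.1242]
ee_rot: [-0.0, -0.0, 1.0, -0.0]
force: [0.3, -2.0, -2.3]
gripper_width: 0.0157
grip_force: 30.0
```

```bash
python3 look.py 6
```

```text
9.9 [0.5036 0.0529 0.1242] [-5.e-04 -2.e-04  1.e+00 -1.e-04] [ 0.29 -1.96 -2.32] [-0.278  0.143 -0.147] [ 0.05 -0.21  1.93 -0.    1.41 -1.52]
```

View pics/m6.png

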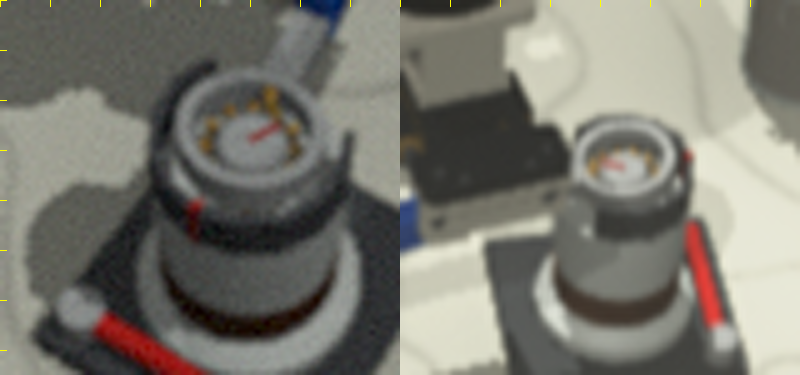

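The ring still seems near the same height in the picture, rim top at about (252,68), but the vertical force has gone to hanging weight, so the pawl is off the rib. I have used all my picture views, so from here I work from numbers.

```bash
cat > prof.py <<'E'
import cv2,sys,numpy as np
for t in sys.argv[1:]:
    a=cv2.imread(f'pics/s{t}.png',0).astype(int);b=cv2.imread(f'pics/d{t}.png',0).astype(int)
    print(t,'scene col332 rows210-250',a[210:250,330:334].mean(1).astype(int).tolist())
    print(t,'side col347 rows156-186',b[156:186,346:349].mean(1).astype(int).tolist())
E
python3 prof.py 3 5 6
```

```text
3 scene col332 rows210-250 [104, 116, 106, 78, 65, 65, 70, 82, 87, 88, 87, 87, 93, 95, 92, 89, 95, 92, 102, 111, 111, 101, 95, 115, 130, 119, 91, 66, 67, 60, 60, 60, 58, 48, 55, 76, 93, 97, 75, 48]
3 side col347 rows156-186 [196, 192, 170, 131, 106, 103, 98, 83, 65, 60, 61, 60, 66, 102, 151, 166, 136, 107, 106, 121, 128, 114, 109, 105, 94, 82, 67, 62, 61, 61]
5 scene col332 rows210-250 [99, 89, 90, 89, 87, 88, 87, 94, 114, 124, 108, 80, 73, 71, 70, 73, 79, 96, 123, 138, 137, 121, 111, 119, 131, 133, 133, 126, 118, 116, 129, 119, 88, 74, 71, 69, 68, 66, 61, 52]
5 side col347 rows156-186 [199, 199, 199, 200, 200, 197, 184, 173, 167, 124, 100, 92, 79, 101, 149, 176, 180, 175, 181, 187, 190, 178, 136, 108, 102, 96, 81, 65, 61, 61]
6 scene col332 rows210-250 [90, 88, 88, 86, 90, 88, 88, 87, 101, 116, 112, 87, 73, 67, 66, 71, 83, 96, 121, 136, 136, 121, 108, 123, 134, 133, 134, 128, 113, 109, 124, 124, 101, 75, 73, 71, 70, 62, 57, 50]
6 side col347 rows156-186 [200, 201, 201, 201, 202, 199, 175, 145, 157, 153, 116, 99, 91, 105, 149, 177, 182, 176, 183, 184, 175, 175, 171, 126, 99, 93, 78, 63, 58, 57]
```

Emit:
carry_out([
  {"slide": [0,0,0.15],"turn": 0},
  {"slide": [0,0,0.25],"turn": 0},
  {"slide": [0,0,0.25],"turn": 0},
])

```text
time: 10.38
tool_pos: [0.5038, 0.0532, 0.122]
ee_rot: [-0.0, -0.0, 1.0, -0.0]
force: [-0.6, -4.0, -2.0]
gripper_width: 0.0159
grip_force: 30.1
```

```bash
python3 look.py 7; python3 prof.py 7
```

```text
10.375 [0.5038 0.0532 0.122 ] [-1.e-04 -4.e-04  1.e+00 -1.e-04] [-0.6  -3.98 -2.01] [-0.57   0.116 -0.264] [ 0.05 -0.2   1.94 -0.    1.41 -1.52]
7 scene col332 rows210-250 [88, 89, 87, 89, 87, 89, 87, 90, 90, 100, 112, 113, 85, 69, 67, 74, 84, 99, 123, 135, 136, 120, 111, 120, 132, 134, 133, 131, 114, 95, 106, 128, 123, 91, 73, 73, 72, 71, 63, 49]
7 side col347 rows156-186 [200, 200, 201, 202, 203, 199, 173, 124, 139, 166, 134, 104, 98, 111, 147, 176, 182, 177, 183, 183, 167, 154, 165, 152, 112, 93, 79, 62, 59, 58]
```

The ring now follows the tool down, so the pawl is in a gap at yaw 0. But the first contact pitched the head up in the pads: the ring is still about 10 mm high while the TCP is at its fitted height. I'll lift, press the wrench level on the mat, regrip and return at this same yaw, where the gap is known.

Emit:
carry_out([
  {"slide": [0,0,-1.5],"turn": 0},
  {"slide": [0,0,-4],"turn": 0},
  {"slide": [0,-1,-6.5],"turn": 0},
  {"slide": [1,-5,-7],"turn": 0},
  {"slide": [2,-10.5,-7],"turn": 0},
  {"slide": [3,-16.5,-7],"turn": 0},
  {"slide": [4,-22.5,-6],"turn": 0},
  {"slide": [4.3,-28,-3],"turn": 0},
  {"slide": [4.3,-31,1.5],"turn": 0},
  {"slide": [4.3,-31.2,5],"turn": 0},
  {"slide": [4.3,-31.2,7.5],"turn": 0},
  {"slide": [4.3,-31.2,8.5],"turn": 0},
  {"slide": [4.3,-31.2,9],"turn": 0},
  {"slide": [4.3,-31.2,9.3],"turn": 0},
  {"slide": [4.3,-31.2,9.5],"turn": 0},
  {"slide": [4.3,-31.2,9.5],"turn": 0},
])

```text
time: 12.48
tool_pos: [0.4615, -0.259, 0.0277]
ee_rot: [0.0, -0.001, 1.0, -0.0]
force: [2.7, 0.1, 2.2]
gripper_width: 0.0159
grip_force: 30.0
```

Emit:
carry_out([
  {"slide": [0,0,0],"turn": 0},
  {"slide": [0,0,0],"turn": 0},
  {"slide": [0,0,0],"turn": 0},
], gripper=0.6)

```text
time: 12.85
tool_pos: [0.461, -0.2588, 0.027]
ee_rot: [-0.0, -0.0, 1.0, 0.0]
force: [-0.2, -0.5, -0.0]
gripper_width: 0.0363
grip_force: 0.0
```

```bash
python3 - <<'E'
from h import *
s=bot.observe();print(s['time'],s['tool_pos'].round(4),s['force'].round(2),s['gripper_width'])
im,p=save('wrist','pics/w8.png')
m=im.astype(int); m=((m[:,:,2]-m[:,:,0]>50)&(m[:,:,2]-m[:,:,1]>35)).astype(np.uint8)
k,l,st,c=cv2.connectedComponentsWithStats(m)
for i in range(1,k):
    if st[i,4]>100: print('blue',c[i].round(1),st[i].tolist())
for n in('scene','side'):
    im,p=save(n,f'pics/{n}8.png')
    im=im.astype(int);m=((im[:,:,2]-im[:,:,0]>50)&(im[:,:,2]-im[:,:,1]>35)).astype(np.uint8)
    k,l,st,c=cv2.connectedComponentsWithStats(m)
    for i in range(1,k):
        if st[i,4]>60: print(n,c[i].round(1),st[i].tolist())
    print(n,proj(p,(.559,-.2585,.019)))
a=cv2.imread('pics/scene8.png',0).astype(int);u,v=[int(round(x)) for x in proj(bot.camera_params('scene'),(.559,-.2585,.019))]
print(u,v,a[v-15:v+16,u-1:u+2].mean(1).astype(int).tolist(),a[v,u-18:u+19].tolist())
E
```

```text
12.85 [ 0.461  -0.2588  0.027 ] [-0.15 -0.51 -0.04] 0.03634890732317111
blue [318.2 217.6] [303, 144, 32, 152, 4500]
blue [318.3 327.4] [306, 325, 25, 6, 137]
scene [230.1 168. ] [223, 157, 15, 22, 76]
scene (np.float64(212.00938175570076), np.float64(193.98377995042202))
side [315.8 315.8] [306, 310, 20, 13, 162]
side (np.float64(373.24096340854794), np.float64(298.56542120865174))
212 194 [104, 102, 92, 92, 93, 90, 92, 100, 104, 90, 72, 72, 78, 97, 100, 92, 91, 89, 98, 106, 107, 102, 111, 123, 123, 102, 75, 66, 75, 91, 104] [109, 111, 114, 109, 112, 111, 117, 129, 111, 80, 73, 79, 84, 80, 81, 83, 96, 98, 91, 87, 89, 86, 93, 97, 94, 77, 63, 98, 125, 112, 91, 91, 100, 106, 109, 105, 102]
```

Emit:
carry_out([
  {"slide": [0,0,0.1],"turn": 0},
  {"slide": [0,0,0.1],"turn": 0},
  {"slide": [0,0,0.1],"turn": 0},
  {"slide": [0,0,0.1],"turn": 0},
  {"slide": [0,0,0.1],"turn": 0},
  {"slide": [0,0,0.1],"turn": 0},
  {"slide": [0,0,0.1],"turn": 0},
], gripper=1)

```text
time: 13.88
tool_pos: [0.4612, -0.2589, 0.0261]
ee_rot: [-0.0, -0.001, 1.0, 0.0]
force: [0.7, -0.3, -2.5]
gripper_width: 0.0156
grip_force: 30.0
```

Emit:
carry_out([
  {"slide": [0,0,-1],"turn": 0},
  {"slide": [0,0,-3],"turn": 0},
  {"slide": [0,0,-7],"turn": 0},
  {"slide": [0,2,-12],"turn": 0},
  {"slide": [-1,7,-15.5],"turn": 0},
  {"slide": [-2,13,-16],"turn": 0},
  {"slide": [-3,19,-16],"turn": 0},
  {"slide": [-4,25,-16],"turn": 0},
  {"slide": [-4.3,29.5,-16],"turn": 0},
  {"slide": [-4.3,31.1,-15],"turn": 0},
  {"slide": [-4.3,31.1,-13],"turn": 0},
  {"slide": [-4.3,31.1,-11.8],"turn": 0},
  {"slide": [-4.3,31.1,-11.6],"turn": 0},
  {"slide": [-4.3,31.1,-11.6],"turn": 0},
])

```text
time: 15.62
tool_pos: [0.5039, 0.0514, 0.1423]
ee_rot: [-0.0, 0.0, 1.0, -0.0]
force: [0.5, 0.3, -1.3]
gripper_width: 0.0163
grip_force: 30.0
```

```bash
python3 look.py 9; python3 prof.py 9
```

```text
15.625 [0.5039 0.0514 0.1423] [-0.  0.  1. -0.] [ 0.47  0.34 -1.3 ] [0.059 0.062 0.026] [ 0.05 -0.22  1.91 -0.    1.44 -1.52]
9 scene col332 rows210-250 [86, 90, 87, 88, 88, 101, 111, 103, 82, 63, 62, 63, 67, 69, 70, 75, 80, 85, 102, 116, 118, 106, 102, 119, 130, 133, 131, 129, 130, 131, 121, 91, 68, 65, 63, 58, 67, 73, 61, 51]
9 side col347 rows156-186 [200, 200, 200, 201, 200, 198, 187, 157, 116, 101, 93, 74, 65, 96, 146, 176, 181, 174, 174, 169, 144, 104, 91, 89, 86, 82, 73, 61, 60, 59]
```

Emit:
carry_out([
  {"slide": [0,0,0.5],"turn": 0},
  {"slide": [0,0,0.9],"turn": 0},
  {"slide": [0,0,1.2],"turn": 0},
  {"slide": [0,0,1.2],"turn": 0},
])

```text
time: 16.23
tool_pos: [0.5037, 0.0522, 0.1298]
ee_rot: [-0.0, -0.001, 1.0, -0.0]
force: [-0.9, -0.4, -2.3]
gripper_width: 0.0157
grip_force: 30.0
```

```bash
python3 look.py 10; python3 prof.py 10
```

```text
16.225 [0.5037 0.0522 0.1298] [-2.e-04 -5.e-04  1.e+00 -0.e+00] [-0.92 -0.36 -2.32] [-0.04   0.063 -0.025] [ 0.05 -0.21  1.93 -0.    1.42 -1.52]
10 scene col332 rows210-250 [90, 89, 88, 88, 87, 88, 88, 89, 90, 99, 111, 105, 80, 64, 60, 69, 78, 95, 123, 137, 135, 120, 110, 120, 131, 133, 133, 130, 114, 93, 82, 93, 117, 134, 118, 85, 66, 65, 59, 50]
10 side col347 rows156-186 [201, 200, 201, 201, 202, 199, 174, 112, 83, 130, 161, 133, 108, 115, 145, 174, 181, 177, 183, 183, 161, 135, 150, 158, 119, 90, 75, 61, 57, 58]
```

Emit:
carry_out([
  {"slide": [0,0,0.3],"turn": 0},
  {"slide": [0,0,0.5],"turn": 0},
  {"slide": [0,0,0.7],"turn": 0},
  {"slide": [0,0,0.7],"turn": 0},
])

```text
time: 16.82
tool_pos: [0.5038, 0.0521, 0.1229]
ee_rot: [-0.0, -0.0, 1.0, -0.0]
force: [1.4, -0.3, -2.6]
gripper_width: 0.0157
grip_force: 30.0
```

```bash
python3 look.py 11; python3 prof.py 11
```

```text
16.825 [0.5038 0.0521 0.1229] [-2.e-04 -5.e-04  1.e+00 -0.e+00] [ 1.35 -0.32 -2.58] [-0.076  0.119 -0.078] [ 0.05 -0.2   1.94 -0.    1.41 -1.52]
11 scene col332 rows210-250 [91, 91, 89, 89, 91, 86, 89, 88, 89, 87, 88, 95, 110, 107, 89, 77, 79, 97, 124, 138, 135, 121, 109, 122, 132, 134, 133, 130, 114, 95, 84, 85, 82, 77, 105, 130, 121, 88, 60, 51]
11 side col347 rows156-186 [200, 201, 201, 202, 202, 200, 175, 113, 68, 59, 84, 136, 161, 135, 144, 174, 181, 177, 184, 184, 165, 132, 115, 121, 147, 149, 97, 61, 57, 58]
```

Emit:
carry_out([
  {"slide": [0,0,0.1],"turn": 0},
  {"slide": [0,0,0.2],"turn": 0},
  {"slide": [0,0,0.25],"turn": 0},
  {"slide": [0,0,0.25],"turn": 0},
])

```text
time: 17.42
tool_pos: [0.5039, 0.0522, 0.1209]
ee_rot: [0.0, -0.001, 1.0, -0.0]
force: [-3.4, -0.2, 0.6]
gripper_width: 0.0156
grip_force: 30.0
```

```bash
python3 look.py 12; python3 prof.py 12; python3 - <<'E'
import numpy as np
for ph in list(range(-26,49,2)):
    p=np.radians(ph);print(ph,round(9.8*(np.cos(p)-1),2),round(9.8*np.sin(p),2),end=' | ')
E
```

```text
17.425 [0.5039 0.0522 0.1209] [ 1.e-04 -5.e-04  1.e+00 -0.e+00] [-3.39 -0.16  0.63] [-0.052  0.292 -0.106] [ 0.05 -0.2   1.94 -0.    1.41 -1.52]
12 scene col332 rows210-250 [89, 90, 88, 89, 90, 87, 88, 89, 87, 88, 89, 90, 101, 112, 102, 79, 80, 98, 125, 137, 135, 123, 109, 119, 131, 133, 134, 128, 114, 94, 85, 87, 83, 71, 88, 123, 129, 105, 67, 50]
12 side col347 rows156-186 [200, 201, 201, 201, 202, 200, 175, 114, 67, 59, 68, 108, 146, 150, 151, 174, 181, 177, 184, 184, 165, 133, 114, 110, 121, 128, 91, 61, 57, 58]
-26 -0.99 -4.3 | -24 -0.85 -3.99 | -22 -0.71 -3.67 | -20 -0.59 -3.35 | -18 -0.48 -3.03 | -16 -0.38 -2.7 | -14 -0.29 -2.37 | -12 -0.21 -2.04 | -10 -0.15 -1.7 | -8 -0.1 -1.36 | -6 -0.05 -1.02 | -4 -0.02 -0.68 | -2 -0.01 -0.34 | 0 0.0 0.0 | 2 -0.01 0.34 | 4 -0.02 0.68 | 6 -0.05 1.02 | 8 -0.1 1.36 | 10 -0.15 1.7 | 12 -0.21 2.04 | 14 -0.29 2.37 | 16 -0.38 2.7 | 18 -0.48 3.03 | 20 -0.59 3.35 | 22 -0.71 3.67 | 24 -0.85 3.99 | 26 -0.99 4.3 | 28 -1.15 4.6 | 30 -1.31 4.9 | 32 -1.49 5.19 | 34 -1.68 5.48 | 36 -1.87 5.76 | 38 -2.08 6.03 | 40 -2.29 6.3 | 42 -2.52 6.56 | 44 -2.75 6.81 | 46 -2.99 7.05 | 48 -3.24 7.28 |
```

The ring is seated: the force went from hanging to slightly supported at TCP z 0.1209, as predicted. Next, return stroke to the counter-clockwise end of the slot.

Emit:
carry_out([
  {"slide": [0.04,-0.68,0],"turn": -4},
  {"slide": [-0.05,-1.36,0],"turn": -8},
  {"slide": [-0.16,-2.04,0],"turn": -12},
  {"slide": [-0.33,-2.7,0],"turn": -16},
  {"slide": [-0.54,-3.35,0],"turn": -20},
  {"slide": [-0.8,-3.99,0],"turn": -24},
  {"slide": [-0.94,-4.3,0],"turn": -26},
  {"slide": [-0.94,-4.3,0],"turn": -26},
])

```text
time: 18.52
tool_pos: [0.5133, 0.0093, 0.1207]
ee_rot: [0.0, -0.225, 0.974, 0.0]
force: [-3.6, 2.2, 2.4]
gripper_width: 0.0158
grip_force: 30.1
```

```bash
python3 look.py 13; python3 prof.py 13; python3 - <<'E'
import numpy as np
for ph in list(range(0,77,4)):
    p=np.radians(ph);print(ph,round(9.8*(np.cos(p)-1),2),round(9.8*np.sin(p),2),end=' | ')
E
```

```text
18.525 [0.5133 0.0093 0.1207] [ 0.000e+00 -2.254e-01  9.743e-01  2.000e-04] [-3.64  2.16  2.43] [0.545 0.463 0.232] [-0.03 -0.19  1.92  0.    1.4  -2.06]
13 scene col332 rows210-250 [114, 112, 112, 114, 113, 112, 113, 110, 112, 112, 113, 112, 113, 114, 100, 78, 76, 82, 103, 118, 115, 103, 91, 102, 112, 112, 113, 111, 106, 89, 84, 83, 78, 72, 88, 112, 110, 89, 58, 43]
13 side col347 rows156-186 [205, 206, 206, 206, 207, 204, 177, 110, 62, 54, 71, 118, 140, 100, 58, 50, 50, 50, 50, 50, 50, 50, 51, 51, 51, 52, 50, 51, 55, 68]
0 0.0 0.0 | 4 -0.02 0.68 | 8 -0.1 1.36 | 12 -0.21 2.04 | 16 -0.38 2.7 | 20 -0.59 3.35 | 24 -0.85 3.99 | 28 -1.15 4.6 | 32 -1.49 5.19 | 36 -1.87 5.76 | 40 -2.29 6.3 | 44 -2.75 6.81 | 48 -3.24 7.28 | 52 -3.77 7.72 | 56 -4.32 8.12 | 60 -4.9 8.49 | 64 -5.5 8.81 | 68 -6.13 9.09 | 72 -6.77 9.32 | 76 -7.43 9.51 |
```

Emit:
carry_out([
  {"slide": [0.05,0.34,0],"turn": 2},
  {"slide": [0.03,0.68,0],"turn": 4},
  {"slide": [-0.05,1.36,0],"turn": 8},
  {"slide": [-0.16,2.04,0],"turn": 12},
  {"slide": [-0.33,2.7,0],"turn": 16},
  {"slide": [-0.54,3.35,0],"turn": 20},
  {"slide": [-0.8,3.99,0],"turn": 24},
  {"slide": [-1.1,4.6,0],"turn": 28},
  {"slide": [-1.44,5.19,0],"turn": 32},
  {"slide": [-1.82,5.76,0],"turn": 36},
  {"slide": [-2.24,6.3,0],"turn": 40},
])

```text
time: 20.0
tool_pos: [0.5059, 0.0754, 0.1207]
ee_rot: [0.0, 0.123, 0.992, -0.001]
force: [-1.0, -4.7, 0.7]
gripper_width: 0.0159
grip_force: 30.0
```

```bash
cat > st.py <<'E'
from h import *
import sys
s=bot.observe();q=s['ee_rot']; yx=np.degrees(2*np.arctan2(q[1],q[2])) # axis angle from +y, cw
yaw=-yx; d=np.array([np.cos(np.radians(yaw)),np.sin(np.radians(yaw))]);t=np.array([-d[1],d[0]])
F=s['force'][:2]
print('t',round(s['time'],2),'pos',s['tool_pos'].round(4),'yaw',yaw.round(1),'ring@',(s['tool_pos'][:2]+.098*d).round(4),'axial',(F@d).round(1),'perp',(F@t).round(1),'Fz',s['force'][2].round(1),'T',s['ft_torque'].round(2))
im,p=save('scene',f'pics/n{sys.argv[1]}.png')
# red line on nut: red pixels near nut top
m=im.astype(int);m=(m[:,:,0]-np.maximum(m[:,:,1],m[:,:,2])>28)
v,u=np.nonzero(m[222:244,320:346]);
if len(u):
    X=np.array([at(p,a+320,b+222,.118) for a,b in zip(u,v)]);X=X[np.hypot(X[:,0]-.603,X[:,1]-.053)<.016]
    c=X.mean(0)-np.array([.603,.053,.118]);print('red',len(X),c.round(4),np.degrees(np.arctan2(c[1],c[0])).round(0))
E
python3 st.py 1; python3 - <<'E'
import sys; sys.argv=['',1]
from h import *
p=bot.camera_params('scene')
for f in ('s9','s11'):
    m=cv2.imread(f'pics/{f}.png')[:,:,::-1].astype(int);m=(m[:,:,0]-np.maximum(m[:,:,1],m[:,:,2])>28)
    v,u=np.nonzero(m[222:244,320:346]);X=np.array([at(p,a+320,b+222,.118) for a,b in zip(u,v)]);c=X.mean(0)-np.array([.603,.053,.118]);print(f,len(u),np.degrees(np.arctan2(c[1],c[0])).round(0),c)
E
```

```text
t 20.0 pos [0.5059 0.0754 0.1207] yaw -14.1 ring@ [0.6009 0.0514] axial 0.1 perp -4.8 Fz 0.7 T [-0.82  0.05 -0.18]
red 10 [-0.0048  0.004  -0.    ] 140.0
s9 11 147.0 [-4.81958446e-03  3.11405250e-03 -2.77555756e-17]
s11 12 130.0 [-2.85008072e-03  3.35692058e-03 -4.16333634e-17]
```

Emit:
carry_out([
  {"slide": [-0.02,0.68,0],"turn": 4},
  {"slide": [-0.1,1.36,0],"turn": 8},
  {"slide": [-0.21,2.04,0],"turn": 12},
  {"slide": [-0.38,2.7,0],"turn": 16},
  {"slide": [-0.59,3.35,0],"turn": 20},
  {"slide": [-0.85,3.99,0],"turn": 24},
  {"slide": [-1.15,4.6,0],"turn": 28},
  {"slide": [-1.49,5.19,0],"turn": 32},
  {"slide": [-1.49,5.19,0],"turn": 32},
])

```text
time: 21.18
tool_pos: [0.5327, 0.123, 0.1207]
ee_rot: [-0.0, 0.39, 0.921, 0.0]
force: [-4.7, 2.5, 4.6]
gripper_width: 0.0162
grip_force: 30.0
```

```bash
python3 st.py 2
```

```text
t 21.18 pos [0.5327 0.123  0.1207] yaw -45.9 ring@ [0.6008 0.0526] axial -5.1 perp -1.7 Fz 4.6 T [ 0.43  0.66 -0.04]
red 8 [-0.0009  0.0048  0.    ] 100.0
```

The nut is turning (red line from about 150° to about 100°). Second return stroke.

Emit:
carry_out([
  {"slide": [0.05,-0.5,-0.05],"turn": -3},
  {"slide": [0.02,-1.02,-0.05],"turn": -6},
  {"slide": [-0.14,-2.04,-0.05],"turn": -12},
  {"slide": [-0.41,-3.03,-0.05],"turn": -18},
  {"slide": [-0.78,-3.99,-0.05],"turn": -24},
  {"slide": [-1.24,-4.9,-0.05],"turn": -30},
  {"slide": [-1.8,-5.76,-0.05],"turn": -36},
  {"slide": [-2.45,-6.56,-0.05],"turn": -42},
  {"slide": [-3.17,-7.28,-0.05],"turn": -48},
  {"slide": [-3.97,-7.93,-0.05],"turn": -54},
  {"slide": [-4.83,-8.49,-0.05],"turn": -60},
  {"slide": [-5.74,-8.95,-0.05],"turn": -66},
  {"slide": [-6.7,-9.32,-0.05],"turn": -72},
  {"slide": [-6.7,-9.32,-0.05],"turn": -72},
])

```text
time: 22.98
tool_pos: [0.5124, 0.0089, 0.1211]
ee_rot: [0.0, -0.225, 0.974, -0.0]
force: [-0.2, -1.5, -0.6]
gripper_width: 0.0158
grip_force: 30.0
```

```bash
python3 st.py 3
```

```text
t 22.98 pos [0.5124 0.0089 0.1211] yaw 26.0 ring@ [0.6005 0.0519] axial -0.8 perp -1.2 Fz -0.6 T [-0.31  0.08 -0.14]
red 7 [-0.0012  0.0054  0.    ] 102.0
```

Emit:
carry_out([
  {"slide": [-0.01,0.51,0],"turn": 3},
  {"slide": [-0.05,1.02,0],"turn": 6},
  {"slide": [-0.21,2.04,0],"turn": 12},
  {"slide": [-0.48,3.03,0],"turn": 18},
  {"slide": [-0.85,3.99,0],"turn": 24},
  {"slide": [-1.31,4.9,0],"turn": 30},
  {"slide": [-1.87,5.76,0],"turn": 36},
  {"slide": [-2.52,6.56,0],"turn": 42},
  {"slide": [-3.24,7.28,0],"turn": 48},
  {"slide": [-4.04,7.93,0],"turn": 54},
  {"slide": [-4.9,8.49,0],"turn": 60},
  {"slide": [-5.81,8.95,0],"turn": 66},
  {"slide": [-6.77,9.32,0],"turn": 72},
  {"slide": [-6.77,9.32,0],"turn": 72},
])

```text
time: 24.78
tool_pos: [0.5321, 0.1235, 0.121]
ee_rot: [-0.0, 0.39, 0.921, -0.0]
force: [-0.7, 0.4, 0.1]
gripper_width: 0.0161
grip_force: 30.0
```

```bash
python3 st.py 4
```

```text
t 24.77 pos [0.5321 0.1235 0.121 ] yaw -46.0 ring@ [0.6003 0.0531] axial -0.7 perp -0.3 Fz 0.1 T [-0.04  0.08 -0.  ]
red 9 [ 0.003   0.0044 -0.    ] 55.0
```

```bash
python3 - <<'E'
from h import *
p=bot.camera_params('scene')
c=at(p,331.75,233.5,.118)[:2];print(c)
for f in ('scene0','s9','s11','n1','n2','n3','n4'):
    m=cv2.imread(f'pics/{f}.png')[:,:,::-1].astype(float);w=m[:,:,0]-np.maximum(m[:,:,1],m[:,:,2])
    w=np.clip(w-15,0,None)
    v,u=np.mgrid[222:244,320:346];X=np.array([at(p,a,b,.118)[:2]-c for a,b in zip(u.ravel(),v.ravel())]);W=w[222:244,320:346].ravel()
    W=W*(np.hypot(*X.T)<.0145)
    mu=(X*W[:,None]).sum(0)/W.sum();Y=X-mu;C=(Y*W[:,None]).T@Y;e,V=np.linalg.eigh(C);d=V[:,1];d=d*np.sign(d@mu)
    print(f,int(W.sum()),'mean ang',np.degrees(np.arctan2(mu[1],mu[0])).round(),'pca',np.degrees(np.arctan2(d[1],d[0])).round(),mu.round(4))
E
```

```text
[0.60540393 0.05346124]
scene0 247 mean ang 159.0 pca 146.0 [-0.0068  0.0026]
s9 308 mean ang 160.0 pca 148.0 [-0.0069  0.0025]
s11 309 mean ang 160.0 pca 148.0 [-0.0072  0.0026]
n1 329 mean ang 154.0 pca 141.0 [-0.0068  0.0033]
n2 299 mean ang 126.0 pca 107.0 [-0.0037  0.0051]
n3 219 mean ang 126.0 pca 100.0 [-0.0036  0.0049]
n4 269 mean ang 56.0 pca 45.0 [0.0025 0.0037]
```

Red line history 150→110→50°, so about 60° remain. I'll do a full return, a partial drive of about 36°, a short return, then a slow finish in mid-slot.

Emit:
carry_out([
  {"slide": [-0.01,-0.5,0],"turn": -3},
  {"slide": [-0.05,-1.02,0],"turn": -6},
  {"slide": [-0.21,-2.04,0],"turn": -12},
  {"slide": [-0.48,-3.03,0],"turn": -18},
  {"slide": [-0.85,-3.99,0],"turn": -24},
  {"slide": [-1.31,-4.9,0],"turn": -30},
  {"slide": [-1.87,-5.76,0],"turn": -36},
  {"slide": [-2.52,-6.56,0],"turn": -42},
  {"slide": [-3.24,-7.28,0],"turn": -48},
  {"slide": [-4.04,-7.93,0],"turn": -54},
  {"slide": [-4.9,-8.49,0],"turn": -60},
  {"slide": [-5.81,-8.95,0],"turn": -66},
  {"slide": [-6.77,-9.32,0],"turn": -72},
  {"slide": [-6.77,-9.32,0],"turn": -72},
])

```text
time: 26.58
tool_pos: [0.5121, 0.0089, 0.1211]
ee_rot: [-0.0, -0.225, 0.974, -0.0]
force: [-1.1, -1.7, -0.3]
gripper_width: 0.0158
grip_force: 30.0
```

Emit:
carry_out([
  {"slide": [-0.01,0.51,0],"turn": 3},
  {"slide": [-0.05,1.02,0],"turn": 6},
  {"slide": [-0.21,2.04,0],"turn": 12},
  {"slide": [-0.48,3.03,0],"turn": 18},
  {"slide": [-0.85,3.99,0],"turn": 24},
  {"slide": [-1.31,4.9,0],"turn": 30},
  {"slide": [-1.87,5.76,0],"turn": 36},
  {"slide": [-2.52,6.56,0],"turn": 42},
  {"slide": [-3.24,7.28,0],"turn": 48},
  {"slide": [-3.24,7.28,0],"turn": 48},
])

```text
time: 27.82
tool_pos: [0.5092, 0.0895, 0.1211]
ee_rot: [0.0, 0.19, 0.982, -0.0]
force: [-0.3, -2.3, -1.0]
gripper_width: 0.0161
grip_force: 30.0
```

```bash
cat >> st.py <<'E'
c=at(p,331.75,233.5,.118)[:2];m=im.astype(float);w=np.clip(m[:,:,0]-np.maximum(m[:,:,1],m[:,:,2])-15,0,None)
v,u=np.mgrid[222:244,320:346];X=np.array([at(p,a,b,.118)[:2]-c for a,b in zip(u.ravel(),v.ravel())]);W=w[222:244,320:346].ravel()*(np.hypot(*X.T)<.0145)
mu=(X*W[:,None]).sum(0)/W.sum();Y=X-mu;C=(Y*W[:,None]).T@Y;e,V=np.linalg.eigh(C);d=V[:,1];d=d*np.sign(d@mu)
print('mean ang',np.degrees(np.arctan2(mu[1],mu[0])).round(),'pca',np.degrees(np.arctan2(d[1],d[0])).round(),mu.round(4))
E
python3 st.py 5
```

```text
t 27.82 pos [0.5092 0.0895 0.1211] yaw -22.0 ring@ [0.6001 0.0529] axial 0.6 perp -2.2 Fz -1.0 T [-0.52 -0.03 -0.19]
red 9 [ 0.0054  0.0037 -0.    ] 34.0
mean ang 46.0 pca 38.0 [0.003  0.0031]
```

```bash
python3 - <<'E'
import cv2,numpy as np
for f in ('scene0','n2','n4','n5'):
    m=cv2.imread(f'pics/{f}.png')[:,:,::-1].astype(int);w=m[:,:,0]-np.maximum(m[:,:,1],m[:,:,2])
    print(f,'rows226-241 cols 322-343');print('\n'.join(' '.join(f'{max(x,0):3d}' for x in r) for r in w[226:242,322:344]))
E
```

```text
scene0 rows226-241 cols 322-343
  0   0   0   0   3   8   8   0   0   2  15   9   0   0   1   2   1   0   0   0   0   0
  0   0   0   0   2  13  12   6   0   3   9   7   0   0   8  13   4   0   0   0   0   0
  0   2   4   4   0   5   7   3   0   0   0   0   0   2  11  17   5   0   0   0   0   0
  2  11  21   7   1   1   0   0   0   0   0   0   0   8  19  20   3   2   3   0   0   0
  0  12  17  13   0   0   0   0   0   0   1   5  12  30  44  41   7   3  12   7   0   0
  1   4  12   3   0   0   0   0   0   5  14  32  45  44  33  16   6   7  19   9   0   0
  9  11   6   1   0   0   0   0   1  13  34  44  32  14   2   1   0   0  16   4   0   0
 17  20   9   0   0   0   0   0   0  10  19  19   3   0   0   0   0   4   9   7   2   0
 21  18   4   0   0   0   0   0   0   0   0   0   0   0   0   0   0   6  15  18   8   0
 14  16   4   0   0   0   0   0   0   0   0   0   0   0   0   0   0   6  12  17   7   0
 10  17   9   1   0   0   0   0   0   0   0   0   0   0   0   0   0   0  11  10   6   0
 14  20  19   8   0   0   0   0   0   0   0   0   0   0   0   0   0  12  14  16   5   0
  9  22  18 
[... 3947 characters left out ...]
  15   8   0   0   0   0   0   0  19  47  29   1   0   0   0   1   1   6  17  13   0
 24  22  12   1   0   0   0   0   0   8  43  39  11   0   0   0   0   5  11  15  11   0
 22  22  14   2   0   0   0   0   0   2  24  51  22   0   0   0   0   4  13  20  12   0
 11  19  10   3   0   0   0   0   0   0  18  48  30   4   0   0   0   4  18  22   9   0
  8  17  26  13   8   0   0   0   0   0  13  32  20   2   0   0   3   6  16  12   4   0
  5  19  23  27  10   2   0   1   0   0   0   4   4   0   0  12  18  18   7   3   0   0
  2   6  17  22  13   3   7  11   3   0   2   4   7   0   4  17  24  19   7   0   0   0
  0   0   6  14  10   5  19  24  12   1   6  18  13   0   4   9  13  10   0   0   0   0
```

```bash
python3 - <<'E'
from h import *
p=bot.camera_params('scene')
c=at(p,331.9,232.5,.118)[:2]
for n,a in (('0',(336.5,230)),('n2',(338,233.1)),('n4',(334.2,237.8)),('n5',(333.3,238))):
    d=at(p,*a,.118)[:2]-c;print(n,np.degrees(np.arctan2(d[1],d[0])).round(),np.hypot(*d).round(4))
g=at(p,320.8,248.2,.112)[:2]-c;print('guard',np.degrees(np.arctan2(g[1],g[0])))
p4=proj(p,(c[0]+.012*np.cos(-.175),c[1]+.012*np.sin(-.175),.118));print('tight tip px',p4)
E
```

```text
0 146.0 0.0097
n2 107.0 0.0108
n4 43.0 0.0116
n5 35.0 0.0115
guard -11.059149202139896
tight tip px (np.float64(328.1513147290468), np.float64(237.3730511213692))
```

The nut line is at 35° and the stop at -11°, so 46° remain. The last return missed one click. A return to yaw +25 gives a bite at about +8, with the stop expected near yaw -38, inside the slot.

Emit:
carry_out([
  {"slide": [-0.01,-0.5,0],"turn": -3},
  {"slide": [-0.05,-1.02,0],"turn": -6},
  {"slide": [-0.21,-2.04,0],"turn": -12},
  {"slide": [-0.48,-3.03,0],"turn": -18},
  {"slide": [-0.85,-3.99,0],"turn": -24},
  {"slide": [-1.31,-4.9,0],"turn": -30},
  {"slide": [-1.87,-5.76,0],"turn": -36},
  {"slide": [-2.52,-6.56,0],"turn": -42},
  {"slide": [-3.12,-7.17,0],"turn": -47},
  {"slide": [-3.12,-7.17,0],"turn": -47},
])

```text
time: 29.12
tool_pos: [0.5114, 0.0105, 0.1211]
ee_rot: [-0.0, -0.217, 0.976, 0.0]
force: [0.3, -0.6, -1.1]
gripper_width: 0.0156
grip_force: 30.0
```

Emit:
carry_out([
  {"slide": [-0.01,0.51,0],"turn": 3},
  {"slide": [-0.05,1.02,0],"turn": 6},
  {"slide": [-0.21,2.04,0],"turn": 12},
  {"slide": [-0.48,3.03,0],"turn": 18},
  {"slide": [-0.85,3.99,0],"turn": 24},
  {"slide": [-1.31,4.9,0],"turn": 30},
  {"slide": [-1.87,5.76,0],"turn": 36},
  {"slide": [-2.52,6.56,0],"turn": 42},
  {"slide": [-2.99,7.05,0],"turn": 46},
  {"slide": [-2.99,7.05,0],"turn": 46},
])

```text
time: 30.38
tool_pos: [0.5085, 0.0878, 0.1211]
ee_rot: [-0.0, 0.182, 0.983, -0.0]
force: [-1.1, -0.7, -0.9]
gripper_width: 0.0156
grip_force: 30.0
```

```bash
cat >> st.py <<'E'
w=m[:,:,0]-np.maximum(m[:,:,1],m[:,:,2]);v,u=np.mgrid[226:243,325:341]
W=w[226:243,325:341]*((u-331.9)**2/36+(v-232.5)**2/36<1.05)*((u-331.9)**2+(v-232.5)**2>6);W=np.clip(W-22,0,None)
d=at(p,(u*W).sum()/W.sum(),(v*W).sum()/W.sum(),.118)[:2]-at(p,331.9,232.5,.118)[:2];print('line angle',np.degrees(np.arctan2(d[1],d[0])).round())
E
python3 st.py 6
```

```text
t 30.38 pos [0.5085 0.0878 0.1211] yaw -20.9 ring@ [0.6    0.0528] axial -0.8 perp -1.1 Fz -0.9 T [-0.18  0.23 -0.13]
red 9 [ 0.0053  0.0032 -0.    ] 31.0
mean ang 44.0 pca 43.0 [0.0028 0.0027]
line angle 35.0
```

Emit:
carry_out([
  {"slide": [-0.02,0.68,0],"turn": 4},
  {"slide": [-0.1,1.36,0],"turn": 8},
  {"slide": [-0.21,2.04,0],"turn": 12},
  {"slide": [-0.21,2.04,0],"turn": 12},
])

```text
time: 30.92
tool_pos: [0.5179, 0.1057, 0.1211]
ee_rot: [-0.0, 0.283, 0.959, -0.0]
force: [-1.3, -1.7, -0.0]
gripper_width: 0.0158
grip_force: 30.0
```

```bash
python3 st.py 7
```

```text
t 30.93 pos [0.5179 0.1057 0.1211] yaw -32.9 ring@ [0.6002 0.0525] axial -0.2 perp -2.2 Fz -0.0 T [-0.3   0.14 -0.1 ]
red 8 [0.0063 0.0031 0.    ] 26.0
mean ang 32.0 pca 27.0 [0.0035 0.0022]
line angle 27.0
```

Emit:
carry_out([
  {"slide": [-0.02,0.68,0],"turn": 4},
  {"slide": [-0.1,1.36,0],"turn": 8},
  {"slide": [-0.21,2.04,0],"turn": 12},
  {"slide": [-0.25,2.2,0],"turn": 13},
])

```text
time: 31.48
tool_pos: [0.5319, 0.1229, 0.1211]
ee_rot: [-0.0, 0.39, 0.921, 0.0]
force: [-2.6, 2.0, -1.2]
gripper_width: 0.0155
grip_force: 30.0
```

```bash
python3 st.py 8
```

```text
t 31.48 pos [0.5319 0.1229 0.1211] yaw -45.9 ring@ [0.6002 0.0526] axial -3.2 perp -0.4 Fz -1.2 T [0.22 0.47 0.12]
red 11 [ 0.006   0.0014 -0.    ] 13.0
mean ang 13.0 pca 18.0 [0.0043 0.001 ]
line angle 15.0
```

Emit:
carry_out([
  {"slide": [-0.01,-0.5,0],"turn": -3},
  {"slide": [-0.05,-1.02,0],"turn": -6},
  {"slide": [-0.21,-2.04,0],"turn": -12},
  {"slide": [-0.48,-3.03,0],"turn": -18},
  {"slide": [-0.85,-3.99,0],"turn": -24},
  {"slide": [-1.31,-4.9,0],"turn": -30},
  {"slide": [-1.87,-5.76,0],"turn": -36},
  {"slide": [-1.87,-5.76,0],"turn": -36},
])

```text
time: 32.52
tool_pos: [0.5036, 0.0687, 0.1212]
ee_rot: [0.0, 0.087, 0.996, -0.0]
force: [0.3, 0.5, -2.3]
gripper_width: 0.0157
grip_force: 30.0
```

```bash
python3 st.py 9
```

```text
t 32.52 pos [0.5036 0.0687 0.1212] yaw -9.9 ring@ [0.6001 0.0518] axial 0.3 perp 0.6 Fz -2.3 T [0.06 0.09 0.03]
red 12 [ 0.0043  0.0016 -0.    ] 20.0
mean ang 12.0 pca 17.0 [0.0043 0.0009]
line angle 14.0
```

Emit:
carry_out([
  {"slide": [-0.05,-1.02,0],"turn": -6},
  {"slide": [-0.21,-2.04,0],"turn": -12},
  {"slide": [-0.48,-3.03,0],"turn": -18},
  {"slide": [-0.48,-3.03,0],"turn": -18},
])

```text
time: 33.08
tool_pos: [0.5032, 0.0387, 0.1211]
ee_rot: [-0.0, -0.069, 0.998, 0.0]
force: [-1.4, 1.7, -0.8]
gripper_width: 0.016
grip_force: 30.0
```

```bash
python3 st.py 10
```

```text
t 33.08 pos [0.5032 0.0387 0.1211] yaw 7.9 ring@ [0.6002 0.0523] axial -1.1 perp 1.9 Fz -0.8 T [0.31 0.24 0.15]
red 11 [ 0.006   0.0014 -0.    ] 13.0
mean ang 12.0 pca 15.0 [0.004  0.0009]
line angle 14.0
```

Emit:
carry_out([
  {"slide": [-0.05,-1.02,0],"turn": -6},
  {"slide": [-0.21,-2.04,0],"turn": -12},
  {"slide": [-0.48,-3.03,0],"turn": -18},
  {"slide": [-0.48,-3.03,0],"turn": -18},
])

```text
time: 33.62
tool_pos: [0.5124, 0.0093, 0.1211]
ee_rot: [0.0, -0.224, 0.975, -0.0]
force: [-0.1, -2.1, -1.2]
gripper_width: 0.016
grip_force: 30.0
```

```bash
python3 st.py 11; cp pics/n11.png pics/s14.png; cp pics/d13.png pics/d14.png; python3 prof.py 14 | head -1
```

```text
t 33.62 pos [0.5124 0.0093 0.1211] yaw 25.9 ring@ [0.6006 0.052 ] axial -1.0 perp -1.8 Fz -1.2 T [-0.37  0.02 -0.23]
red 9 [ 0.0059  0.0012 -0.    ] 11.0
mean ang 12.0 pca 18.0 [0.0042 0.0009]
line angle 14.0
14 scene col332 rows210-250 [113, 111, 112, 110, 112, 111, 112, 112, 112, 111, 113, 112, 113, 110, 94, 81, 81, 89, 104, 112, 114, 113, 105, 95, 95, 96, 97, 91, 87, 80, 82, 82, 81, 74, 94, 112, 107, 80, 56, 42]
```

Emit:
carry_out([
  {"slide": [-0.05,1.02,0],"turn": 6},
  {"slide": [-0.21,2.04,0],"turn": 12},
  {"slide": [-0.38,2.7,0],"turn": 16},
  {"slide": [-0.59,3.35,0],"turn": 20},
  {"slide": [-0.71,3.67,0],"turn": 22},
  {"slide": [-0.85,3.99,0],"turn": 24},
  {"slide": [-0.85,3.99,0],"turn": 24},
])

```text
time: 34.55
tool_pos: [0.5025, 0.0492, 0.1213]
ee_rot: [0.0, -0.016, 1.0, -0.0]
force: [2.3, -6.4, -1.7]
gripper_width: 0.0157
grip_force: 30.3
```

```bash
python3 st.py 12
```

```text
t 34.55 pos [0.5025 0.0492 0.1213] yaw 1.8 ring@ [0.6004 0.0523] axial 2.1 perp -6.4 Fz -1.7 T [-1.04 -0.42 -0.49]
red 9 [ 0.0066 -0.0004 -0.    ] -4.0
mean ang -10.0 pca 5.0 [ 0.0042 -0.0007]
line angle 0.0
```

Emit:
carry_out([
  {"slide": [0,0.17,0],"turn": 1},
  {"slide": [-0.01,0.34,0],"turn": 2},
  {"slide": [-0.01,0.51,0],"turn": 3},
  {"slide": [-0.02,0.68,0],"turn": 4},
  {"slide": [-0.02,0.68,0],"turn": 4},
])

```text
time: 35.22
tool_pos: [0.5025, 0.0559, 0.1213]
ee_rot: [0.0, 0.019, 1.0, -0.0]
force: [2.8, -5.9, -2.6]
gripper_width: 0.016
grip_force: 30.2
```

```bash
python3 st.py 13
```

```text
t 35.23 pos [0.5025 0.0559 0.1213] yaw -2.2 ring@ [0.6004 0.0522] axial 3.0 perp -5.8 Fz -2.6 T [-1.01 -0.48 -0.42]
red 9 [ 0.0068 -0.0008 -0.    ] -7.0
mean ang -12.0 pca -0.0 [ 0.0044 -0.001 ]
line angle -3.0
```

Emit:
carry_out([
  {"slide": [-0.02,0.13,0],"turn": 0.75},
  {"slide": [-0.03,0.26,0],"turn": 1.5},
  {"slide": [-0.04,0.38,0],"turn": 2.25},
  {"slide": [-0.05,0.51,0],"turn": 3},
  {"slide": [-0.05,0.51,0],"turn": 3},
])

```text
time: 35.9
tool_pos: [0.5029, 0.061, 0.1212]
ee_rot: [0.0, 0.045, 0.999, -0.0]
force: [-0.5, -5.4, -1.1]
gripper_width: 0.0155
grip_force: 30.1
```

```bash
python3 st.py 14
```

```text
t 35.9 pos [0.5029 0.061  0.1212] yaw -5.2 ring@ [0.6005 0.0522] axial -0.0 perp -5.4 Fz -1.1 T [-1.   -0.03 -0.37]
red 9 [ 0.004  -0.0007 -0.    ] -10.0
mean ang -18.0 pca -6.0 [ 0.0041 -0.0013]
line angle -7.0
```

Emit:
carry_out([
  {"slide": [-0.01,0.13,0],"turn": 0.75},
  {"slide": [-0.02,0.26,0],"turn": 1.5},
  {"slide": [-0.02,0.26,0],"turn": 1.5},
])

```text
time: 36.33
tool_pos: [0.5032, 0.0636, 0.1211]
ee_rot: [-0.0, 0.058, 0.998, -0.0]
force: [-1.4, -5.8, -2.4]
gripper_width: 0.016
grip_force: 30.1
```

Emit:
carry_out([
  {"slide": [-0.01,0.09,0],"turn": 0.5},
  {"slide": [-0.01,0.17,0],"turn": 1},
  {"slide": [-0.01,0.17,0],"turn": 1},
])

```text
time: 36.7
tool_pos: [0.5034, 0.0653, 0.1211]
ee_rot: [-0.0, 0.067, 0.998, -0.0]
force: [-1.7, -5.1, -2.0]
gripper_width: 0.0155
grip_force: 30.1
```

Emit:
carry_out([
  {"slide": [-0.01,0.09,0],"turn": 0.5},
  {"slide": [-0.01,0.17,0],"turn": 1},
  {"slide": [-0.01,0.17,0],"turn": 1},
])

```text
time: 37.08
tool_pos: [0.5037, 0.067, 0.1211]
ee_rot: [-0.0, 0.075, 0.997, -0.0]
force: [-0.8, -5.3, -1.3]
gripper_width: 0.016
grip_force: 30.1
```

Emit:
carry_out([
  {"slide": [-0.01,0.09,0],"turn": 0.5},
  {"slide": [-0.01,0.17,0],"turn": 1},
  {"slide": [-0.01,0.17,0],"turn": 1},
])

```text
time: 37.45
tool_pos: [0.504, 0.0686, 0.1211]
ee_rot: [-0.0, 0.084, 0.996, -0.0]
force: [-1.5, -5.0, -0.7]
gripper_width: 0.016
grip_force: 30.1
```

```bash
python3 st.py 15
```

```text
t 37.45 pos [0.504  0.0686 0.1211] yaw -9.7 ring@ [0.6006 0.0522] axial -0.6 perp -5.1 Fz -0.7 T [-0.86  0.36 -0.4 ]
red 10 [ 0.005 -0.001 -0.   ] -11.0
mean ang -24.0 pca -7.0 [ 0.0042 -0.0019]
line angle -10.0
```

Emit:
carry_out([
  {"slide": [-0.01,0.09,0],"turn": 0.5},
  {"slide": [-0.01,0.17,0],"turn": 1},
  {"slide": [-0.01,0.17,0],"turn": 1},
])

```text
time: 37.88
tool_pos: [0.5044, 0.0703, 0.1211]
ee_rot: [-0.0, 0.093, 0.996, -0.0]
force: [-1.8, -4.4, -0.7]
gripper_width: 0.0153
grip_force: 30.1
```

Emit:
carry_out([
  {"slide": [-0.01,0.09,0],"turn": 0.5},
  {"slide": [-0.01,0.17,0],"turn": 1},
  {"slide": [-0.01,0.17,0],"turn": 1},
])

```text
time: 38.25
tool_pos: [0.5047, 0.072, 0.1211]
ee_rot: [-0.0, 0.102, 0.995, -0.0]
force: [-2.9, -5.2, -0.0]
gripper_width: 0.0155
grip_force: 30.1
```

Emit:
carry_out([
  {"slide": [-0.01,0.09,0],"turn": 0.5},
  {"slide": [-0.01,0.17,0],"turn": 1},
  {"slide": [-0.01,0.17,0],"turn": 1},
])

```text
time: 38.62
tool_pos: [0.5051, 0.0736, 0.1211]
ee_rot: [-0.0, 0.11, 0.994, -0.0]
force: [-3.5, -4.9, 0.3]
gripper_width: 0.0154
grip_force: 30.1
```

Emit:
carry_out([
  {"slide": [-0.01,0.09,0],"turn": 0.5},
  {"slide": [-0.01,0.17,0],"turn": 1},
  {"slide": [-0.01,0.17,0],"turn": 1},
])

```text
time: 39.0
tool_pos: [0.5055, 0.0751, 0.121]
ee_rot: [-0.0, 0.119, 0.993, -0.001]
force: [-3.7, -6.0, -0.4]
gripper_width: 0.0163
grip_force: 30.1
```

```bash
python3 st.py 16
```

```text
t 39.0 pos [0.5055 0.0751 0.121 ] yaw -13.7 ring@ [0.6007 0.052 ] axial -2.2 perp -6.7 Fz -0.4 T [-1.11  0.64 -0.24]
red 10 [ 0.0074 -0.0017 -0.    ] -13.0
mean ang -24.0 pca -9.0 [ 0.0043 -0.0019]
line angle -11.0
```

Emit:
carry_out([
  {"slide": [0.02,0.05,0],"turn": 0.3},
  {"slide": [0.02,0.1,0],"turn": 0.6},
  {"slide": [0.02,0.1,0],"turn": 0.6},
])

```text
time: 39.42
tool_pos: [0.5056, 0.076, 0.1211]
ee_rot: [-0.0, 0.124, 0.992, -0.001]
force: [-2.7, -7.0, 0.3]
gripper_width: 0.016
grip_force: 30.1
```

Emit:
carry_out([
  {"slide": [0,0.05,0],"turn": 0.3},
  {"slide": [0,0.1,0],"turn": 0.6},
  {"slide": [0,0.1,0],"turn": 0.6},
])

```text
time: 39.8
tool_pos: [0.5059, 0.0769, 0.1211]
ee_rot: [-0.0, 0.129, 0.992, -0.001]
force: [-2.7, -7.8, -0.3]
gripper_width: 0.016
grip_force: 30.0
```

```bash
python3 st.py 17
```

```text
t 39.8 pos [0.5059 0.0769 0.1211] yaw -14.9 ring@ [0.6006 0.0518] axial -0.6 perp -8.3 Fz -0.3 T [-1.36  0.51 -0.27]
red 9 [ 0.0071 -0.0015 -0.    ] -12.0
mean ang -25.0 pca -9.0 [ 0.0042 -0.0019]
line angle -11.0
```

At the stop: the line is steady at -11° and the force is climbing about 1 N per mm. I'll press on to about 12 N.

Emit:
carry_out([
  {"slide": [0,0.07,0],"turn": 0.4},
  {"slide": [0,0.14,0],"turn": 0.8},
  {"slide": [0,0.14,0],"turn": 0.8},
])

```text
time: 40.22
tool_pos: [0.5062, 0.0782, 0.1211]
ee_rot: [-0.0, 0.136, 0.991, -0.001]
force: [-2.5, -8.3, -0.8]
gripper_width: 0.0159
grip_force: 30.0
```

Emit:
carry_out([
  {"slide": [0,0.06,0],"turn": 0.4},
  {"slide": [0,0.12,0],"turn": 0.7},
  {"slide": [0,0.12,0],"turn": 0.7},
])

```text
time: 40.6
tool_pos: [0.5067, 0.0797, 0.1211]
ee_rot: [-0.0, 0.142, 0.99, -0.0]
force: [-3.3, -6.0, -1.5]
gripper_width: 0.0156
grip_force: 30.1
```

```bash
python3 st.py 18
```

```text
t 40.6 pos [0.5067 0.0797 0.1211] yaw -16.3 ring@ [0.6007 0.0522] axial -1.4 perp -6.7 Fz -1.5 T [-1.01  0.45 -0.32]
red 10 [ 0.0074 -0.0017 -0.    ] -13.0
mean ang -25.0 pca -8.0 [ 0.0044 -0.002 ]
line angle -11.0
```

```bash
python3 - <<'E'
import cv2,numpy as np
for f in ('n14','n16','n18'):
    m=cv2.imread(f'pics/{f}.png')[:,:,::-1].astype(int);w=m[:,:,0]-np.maximum(m[:,:,1],m[:,:,2])
    print(f,'rows230-240 cols 322-339');print('\n'.join(' '.join(f'{max(x,0):3d}' for x in r) for r in w[230:241,322:340]))
E
python3 - <<'E'
import sys; sys.path.insert(0,'.')
from h import *
p=bot.camera_params('scene');c=at(p,331.9,232.5,.118)
for a in (10,5,0,-5,-10,-15,-20,-25): print(a,np.round(proj(p,(c[0]+.011*np.cos(np.radians(a)),c[1]+.011*np.sin(np.radians(a)),.118)),1))
E
```

```text
n14 rows230-240 cols 322-339
  2  20  22  11   0   0   0   0   0   0   0   0   0   0   0   0   5  17
  3  10  11   6   0   0   0   0   0   0   0   0   0   0   0   0   1  12
  7  12  14   0   0   0   0   0   3  10   7   0   0   0   0   0   0   5
 16  22   9   0   0   0   0   0  16  41  27   2   0   0   0   0   0   1
 20  21   7   0   0   0   0   6  36  53  24   1   0   0   0   0   1   2
 14  13   4   0   0   0   1  23  53  33   5   0   0   0   0   0   0   5
 12  22   8   0   0   0  17  45  44  18   1   0   0   0   0   0   0   9
 16  21  22   7   0   0  24  43  24   6   0   0   0   0   0   0   4   7
 13  26  21  11   0   0  13  18   8   0   0   0   0   0   0   0   5  22
  6  15  17  12   5   5   2   3   0   0   0   0   0   3   5   0   7  15
  2   6  11  12  17  14   8   0   0   1   6   0   0   7  16  13   6   1
n16 rows230-240 cols 322-339
  0   6  14  12   2   0   0   0   0   0   0   0   0   0   0   2   3   7
  2   2   8   3   0   0   0   0   1   0   0   0   0   0   0   0   0  13
 16  13   7   0   0   0   0   0   8  13  10   1   0   0   0   0   0   7
 19  19  11   0   0   0   0   4  2
[... 800 characters left out ...]
 0   0   0   0   4  25  44  22   0   0   0   0   0   0   0
 12  17   5   0   0   0   0  16  46  43  16   0   0   0   0   0   0   3
 10  15   5   0   0   0   6  35  54  23   0   0   0   0   0   1   0   3
 17  25  15   2   0   4  29  51  34   7   0   0   0   0   0   0   0   3
 20  25  21   7   0  10  39  42  15   0   0   0   0   0   0   0   0   6
 13  18  16   3   5   8  13  11   2   0   0   0   0   0   1   0   9  19
  9  15  19  16  14   8   0   0   0   0   0   0   0   0   2   3  15  20
  3  12  12  22  28  18   3   1   4   0   0   0   4  14  11   7  14  12
10 [330.5 237.7]
5 [329.9 237.6]
0 [329.4 237.4]
-5 [328.9 237.2]
-10 [328.5 237. ]
-15 [328.  236.7]
-20 [327.6 236.4]
-25 [327.2 236. ]
```

The nut's rib and line pattern is identical between yaw -13.7 and -16.3, so it is at the stop. I'll press sideways in small steps.

Emit:
carry_out([
  {"slide": [0,0.07,0],"turn": 0.2},
  {"slide": [0,0.14,0],"turn": 0.4},
  {"slide": [0,0.14,0],"turn": 0.4},
])

```text
time: 41.02
tool_pos: [0.507, 0.0806, 0.121]
ee_rot: [-0.0, 0.145, 0.989, -0.001]
force: [-4.1, -9.6, -0.2]
gripper_width: 0.0162
grip_force: 30.1
```

```bash
python3 st.py 19 | head -1
```

```text
t 41.02 pos [0.507  0.0806 0.121 ] yaw -16.6 ring@ [0.6009 0.0525] axial -1.2 perp -10.4 Fz -0.2 T [-1.73  0.72 -0.33]
```

Emit:
carry_out([
  {"slide": [0,0.07,0],"turn": 0.2},
  {"slide": [0,0.14,0],"turn": 0.4},
  {"slide": [0,0.14,0],"turn": 0.4},
])

```text
time: 41.45
tool_pos: [0.5073, 0.0814, 0.1209]
ee_rot: [-0.0, 0.148, 0.989, -0.001]
force: [-6.0, -12.9, -0.4]
gripper_width: 0.0158
grip_force: 30.2
```

```bash
python3 st.py 20 | head -1
```

```text
t 41.45 pos [0.5073 0.0814 0.1209] yaw -17.1 ring@ [0.6009 0.0526] axial -1.9 perp -14.1 Fz -0.4 T [-2.47  0.95 -0.37]
```

Pushed to 14 N at 98 mm (equivalent to 13 N at the 105 mm grip point). I'll back off, lift and lay it back on the mat.

Emit:
carry_out([
  {"slide": [0,-0.4,0],"turn": -1.5},
  {"slide": [-0.02,-0.8,0],"turn": -4},
  {"slide": [-0.05,-1.02,0],"turn": -6},
  {"slide": [-0.05,-1.02,0],"turn": -6},
])

```text
time: 42.0
tool_pos: [0.5052, 0.072, 0.1211]
ee_rot: [0.0, 0.096, 0.995, -0.0]
force: [-0.9, -6.3, -0.7]
gripper_width: 0.0157
grip_force: 30.4
```

```bash
python3 st.py 21
```

```text
t 42.0 pos [0.5052 0.072  0.1211] yaw -11.0 ring@ [0.6014 0.0533] axial 0.3 perp -6.4 Fz -0.7 T [-1.19  0.25 -0.53]
red 10 [ 0.0067 -0.0016 -0.    ] -14.0
mean ang -25.0 pca -7.0 [ 0.0043 -0.002 ]
line angle -11.0
```

Emit:
carry_out([
  {"slide": [0,-0.6,0],"turn": -3},
  {"slide": [-0.05,-1.12,0],"turn": -6},
  {"slide": [-0.1,-1.5,0],"turn": -8},
  {"slide": [-0.1,-1.5,0],"turn": -8},
])

```text
time: 42.55
tool_pos: [0.5034, 0.0577, 0.1212]
ee_rot: [0.0, 0.026, 1.0, 0.0]
force: [0.2, -0.5, -2.2]
gripper_width: 0.0159
grip_force: 30.0
```

```bash
python3 st.py 22
```

```text
t 42.55 pos [0.5034 0.0577 0.1212] yaw -3.0 ring@ [0.6013 0.0526] axial 0.2 perp -0.5 Fz -2.2 T [-0.02  0.03  0.02]
red 10 [ 0.0074 -0.0017 -0.    ] -13.0
mean ang -25.0 pca -8.0 [ 0.0043 -0.002 ]
line angle -11.0
```

Emit:
carry_out([
  {"slide": [0,0,-0.8],"turn": 0},
  {"slide": [0,0,-2],"turn": 0},
  {"slide": [0,0,-4.5],"turn": 0},
  {"slide": [0,0,-7],"turn": 0},
  {"slide": [0.3,-4,-7],"turn": 0},
  {"slide": [0.7,-10,-7],"turn": -1},
  {"slide": [1.1,-16,-7],"turn": -2},
  {"slide": [1.6,-22,-7],"turn": -3},
  {"slide": [2,-28,-5],"turn": -3},
  {"slide": [2.2,-31,0],"turn": -3},
  {"slide": [2.2,-31.8,5],"turn": -3},
  {"slide": [2.2,-31.8,7.5],"turn": -3},
  {"slide": [2.2,-31.8,8.5],"turn": -3},
  {"slide": [2.2,-31.8,9],"turn": -3},
  {"slide": [2.2,-31.8,9.3],"turn": -3},
  {"slide": [2.2,-31.8,9.5],"turn": -3},
  {"slide": [2.2,-31.8,9.5],"turn": -3},
])

```text
time: 44.72
tool_pos: [0.4653, -0.2591, 0.0265]
ee_rot: [0.0, -0.001, 1.0, -0.0]
force: [0.6, -0.3, -2.4]
gripper_width: 0.0158
grip_force: 30.0
```

Emit:
carry_out([
  {"slide": [0,0,0.1],"turn": 0},
  {"slide": [0,0,0.15],"turn": 0},
  {"slide": [0,0,0.15],"turn": 0},
])

```text
time: 45.1
tool_pos: [0.4653, -0.2592, 0.0261]
ee_rot: [0.0, -0.001, 1.0, -0.0]
force: [-7.9, 4.6, 13.1]
gripper_width: 0.0157
grip_force: 30.0
```

Emit:
carry_out([
  {"slide": [0,0,0],"turn": 0},
  {"slide": [0,0,0],"turn": 0},
  {"slide": [0,0,0],"turn": 0},
  {"slide": [0,0,0],"turn": 0},
], gripper=0.3)

```text
time: 45.6
tool_pos: [0.4651, -0.2591, 0.0246]
ee_rot: [-0.0, -0.001, 1.0, -0.0]
force: [0.4, 0.1, 0.3]
gripper_width: 0.051
grip_force: 0.0
```

Emit:
carry_out([
  {"slide": [0,0,-1],"turn": 0},
  {"slide": [0,0,-3],"turn": 0},
  {"slide": [0,0,-7],"turn": 0},
  {"slide": [0,0,-12],"turn": 0},
  {"slide": [0,0,-16],"turn": 0},
  {"slide": [0,0,-16],"turn": 0},
])

```text
time: 46.35
tool_pos: [0.4661, -0.2597, 0.1897]
ee_rot: [0.003, -0.001, 1.0, -0.002]
force: [-0.3, 0.3, -0.8]
gripper_width: 0.0648
grip_force: 0.0
```

```bash
python3 - <<'E'
from h import *
s=bot.observe();print(s['time'],s['tool_pos'].round(4),s['force'].round(2),s['gripper_width'])
im,p=save('wrist','pics/w20.png')
m=im.astype(int); m=((m[:,:,2]-m[:,:,0]>50)&(m[:,:,2]-m[:,:,1]>35)).astype(np.uint8)
k,l,st,c=cv2.connectedComponentsWithStats(m)
for i in range(1,k):
    if st[i,4]>100:
        x,y,w,h,_=st[i]; print('blue',c[i].round(1),st[i].tolist(),'front',at(p,c[i][0],y+h,.031,True).round(4),'back',at(p,c[i][0],y,.031,True).round(4))
E
python3 st.py 30 | tail -1
```

```text
46.35 [ 0.4661 -0.2597  0.1897] [-0.27  0.32 -0.75] 0.06477794624242662
blue [319.8 179.8] [313, 130, 15, 102, 1489] front [ 0.5065 -0.258   0.031 ] back [ 0.4002 -0.2582  0.031 ]
line angle -10.0
```

The wrench lies flat on the mat (grip 0.400–0.507 in x, so ring at about 0.563), the gripper is clear and the nut line is still at the stop. Handing in.

```bash
python3 -c "
from cell import bot
print(bot.sign_off())"
```

```text
the job is handed in; nothing more can be done
None
```

The job is handed in at about 46 s; no verdict came back. The nut is at its stop with the red lines meeting, nipped with about 14 N at the grasp (about 13 N at the marked grip point, the top of the range), and the wrench lies released on the cork mat.

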